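# Wedge the bag sealer's stand tight and try its sprung arm

## Robot

A 6-joint arm with a two-finger parallel gripper is mounted at the origin on a cart in front of the work surface, level with it; the furniture and walls round the work are solid. World frame = base frame: x ahead of the robot, y to its left, z up, the work surface at z = 0. Lengths are in mm, angles in degrees, forces in N, time in s.
With the tool pointing down it reaches from about 300 to 850 mm from the base axis. Payload 4.2 kg.
Tool frame: the origin (TCP) lies at the very end of the fingers, on their centre line; the grasp point (between the pads) lies 19 mm behind it (env.grasp_offset is the distance from the TCP to the grasp point, in mm); z points along the fingers, y is the line along which they close (so a half turn about z gives the same grasp; the last joint's range is limited). The gripper opens to 91 mm and grips with 3 to 60 N. Pads are 32 mm wide; open, the fingers measure 118 mm over their backs; the gripper's body (76 mm by 178 mm) begins 60 mm behind the grasp point.
Start: joints at [73.74, 18.312, 89.639, -0, 72.044, -1.146], TCP at [149.933, 555.124, 213.976] pointing down, gripper open.
Joint ranges: [-177.97, 177.97], [-48.28, 115.42], [12.27, 149.76], [-77.06, 257.06], [2.81, 150.46], [-146.56, 146.56]. Speed limits (degrees/s): [147.25, 147.25, 180, 180, 180, 180].

## Interface

Orientations are given as [roll, pitch, yaw] about the fixed x, y, z axes, in that order (R = Rz(yaw) Ry(pitch) Rx(roll)).
In Python, from workcell import env gives the robot as it stands. The module is installed in compiled form; this text tells all that it offers.
- The arm moves only by the tool send_rows, never from a script. Its argument "motion" is a list of rows, each an object of numbers: "tx", "ty", "tz": the shift along the tool's x, y, z in units of 500 mm (1.0 is 500 mm); "rx", "ry", "rz": the turn, a rotation vector about the tool's x, y, z in units of 30 degrees (1.0 is 30 degrees); "gripper": the closure, from -1 (fully open) to 1 (shut). In form: [{"tx": .., "ty": .., "tz": .., "rx": .., "ry": .., "rz": .., "gripper": ..}, ...]. A call has 1 to 12 rows; each row shifts and turns the commanded pose from where the row before left it, along the tool's axes as they then stand; what a row does not reach is not made up. A row lasts 1/8 s, in which the tool goes at most 62.5 mm and 10.7 degrees, less where a joint would pass 70% of its speed; a pose out of reach is approached as far as the arm can. A call with a number of a shift or a turn outside -1 to 1 is refused whole. A call with a gripper value outside its range is refused whole. The fingers move at their own pace and stop on an object; "grip_force" is the grip in N (left out, the last holds). Time passes only in rows, so rows that do not move let the fingers close. It gives the time, the measured TCP pose, the force, the opening and the grip force at its end, in the units of the state.
- env.state(): the state, without advancing time (a new reading comes with each control period).
- env.grab_frame(name): name is "side" or "top" or "wrist"; returns a dict with "frame" (384x512x3 uint8, red, green, blue), "vertical_fov" (degrees; the focal length in pixels is half the picture's height over the tangent of half this angle, whatever the lens; pixels are square), "cx", "cy" (the principal point, pixels), "rvec" (rotation vector, rad) and "tvec" (3), from world to camera coordinates, as OpenCV has them; the wrist camera has in their place "T_tool_cam" (4x4, takes a point from camera to tool coordinates, whose origin is the TCP and whose axes are the flange's). Camera axes: x right, y down, z forward; pixel columns grow to the right and rows downward; lengths in mm; the calibration is good to about 2 mm. A picture is of the moment at which its call begins: read the wrist's pose just before it. There is no depth.
- env.job_done(): hands the job in; it is judged then, once.
The state is a dict: "time_s": time; "qpos": joint angles; "qvel": joint speeds; "effort": joint torques, N m; "ee_pos": TCP position; "ee_rot": TCP orientation; "force": force on the tool from outside, world axes, zero at the start; "torque": the same for the moment, N m; "gripper_width": finger opening in mm; "gripper_force": force on a finger pad.
Only numpy, scipy, OpenCV 4.12 (cv2) and the standard library are available. Lean on these libraries where they do the work, as an engineer would, in place of code of your own. Each camera call takes 0.05 s, during which the arm holds its last target. There are 200 camera calls.

## Task

Fasten the bag sealer's stand: put every loose wooden wedge, tip first, into a socket of its own along the front of the stand by hand only as far as it goes freely, then drive each one home with the small rubber-faced mallet until it stops against the back and moves no further. Lay the mallet flat on the middle of the empty slate coaster beside the stand when the wedges are in. When the wedges are all home, try the sealer: push its sprung arm all the way down by the red pad and let it rise slowly under your control, never letting it snap up; leave the other things on the worktop where they are.

Things in the scene. Friction and masses are not known exactly. Their poses are not given: they have to be found in the camera images.
- stand: Fixed wooden stand: a row of three wedge sockets 90 mm apart (270 mm wide, 34 high, 70 deep), behind it a white bag sealer (x = 70 to 130 mm, 250 wide, 60 high). Origin: middle of the row's front edge, on the worktop; x into the sockets (away from the robot), y left, z up. The black arm lies along y: hinge at x 100, y 105, z 77 mm, free end with red pad at the right (-y).
- sealer_arm (a joint): Hinge of the sealer's arm about the stand's x axis: 0 = up (where its spring holds it), 0.4 rad = fully down (arm level). The spring pushes back with about 3 N at the pad when up, 7 N when down. Let go, it snaps up; rising faster than 1.5 rad/s (about 0.3 m/s at the pad) counts as snapping.
- pad (a point): Middle of the upper face of the red pad (46 x 50 mm, 12 mm thick) at the arm's free end, 207 mm from the hinge; about 168 mm above the worktop when up and 89 mm when down. It moves with the arm; while going down it shifts 21 mm to the stand's right (-y).
- socket_0 (a point): Right-hand socket: middle of its mouth, at the stand's front edge, on the worktop; x points straight into the socket. Open above, floor = worktop, solid back stop 50 mm inside. Its two sprung steel jaws, 30 mm high, leave 23 mm at the mouth and narrow like a wedge; see socket_1 and socket_2.
- socket_1 (a point): Middle socket: middle of its mouth, at the stand's front edge, on the worktop; x points straight into the socket. All sockets: a wedge goes in freely until its tip is 28 mm inside (wedge origin at x = -37 mm); the last 22 mm it must be driven, against up to about 10 N as the jaws spread; friction holds it where it gets to.
- socket_2 (a point): Left-hand socket: middle of its mouth, at the stand's front edge, on the worktop; x points straight into the socket. All sockets: a wedge is home with its tip against the back stop, only the square head in view, wedge origin at x = -15 mm.
- wedge_0: One of two or three alike loose wooden wedges (None if absent), lying flat, 24 mm high, 80 mm long, 60 g: square head 30 x 30 mm with parallel sides (grip it there, across y), then 50 mm of taper to a blunt tip 14 mm wide. Origin under the middle of the head; struck end at x = -15, taper from x = +15, tip at x = +65 mm.
- wedge_1: One of two or three alike loose wooden wedges (None if absent), lying flat, 24 mm high, 80 mm long, 60 g: square head 30 x 30 mm with parallel sides (grip it there, across y), then 50 mm of taper to a blunt tip 14 mm wide. Origin under the middle of the head; struck end at x = -15, taper from x = +15, tip at x = +65 mm.
- wedge_2: One of two or three alike loose wooden wedges (None if absent), lying flat, 24 mm high, 80 mm long, 60 g: square head 30 x 30 mm with parallel sides (grip it there, across y), then 50 mm of taper to a blunt tip 14 mm wide. Origin under the middle of the head; struck end at x = -15, taper from x = +15, tip at x = +65 mm.
- mallet: Loose handheld mallet block of dark wood, 60 mm long (x), 44 mm wide (y, over the wood; the rubber ends are 46 mm), 40 mm high, about 0.2 kg; each end (+x and -x) is a flat black rubber striking face, both alike. Origin in the middle of its underside. Grip it across its y.
- coaster: Empty square dark slate coaster beside the stand, 98 x 98 x 8 mm, fixed to the worktop; the mallet's resting place. Origin in the middle of its underside; its top is at z = 8 mm.
- egg_timer: Bystander: red and white egg timer on the other side of the stand from the coaster, 61 mm across, 50 mm high. Origin under its middle.
- capsule_green: Bystander: green coffee capsule, 54 mm across, 33 mm high, left of the sealer. Origin under its middle.
- capsule_brown: Bystander: brown coffee capsule, 54 mm across, 34 mm high, right of the sealer. Origin under its middle.
Things that resemble listed ones, but are neither listed nor needed, are in the scene too. What is shaped like the mallet but pink is not meant.

How it is judged (in metres and radians):
On the way, in this order (a step that is already met when the one before it is completed fails the run):
1. every wedge is home in a socket (((x of wedge_0 in the frame of socket_0 between -0.0195 and -0.008 m and y of wedge_0 in the frame of socket_0 between -0.008 and 0.008 m) or (x of wedge_0 in the frame of socket_1 between -0.0195 and -0.008 m and y of wedge_0 in the frame of socket_1 between -0.008 and 0.008 m) or (x of wedge_0 in the frame of socket_2 between -0.0195 and -0.008 m and y of wedge_0 in the frame of socket_2 between -0.008 and 0.008 m)) and angle between the x axis of each of wedge_0, wedge_1, wedge_2 and the x axis of stand, either way round below 0.12 rad and angle between each of wedge_0, wedge_1, wedge_2's own z axis and vertical below 0.15 rad and height (world z) of each of wedge_0, wedge_1, wedge_2 below 0.008 m and ((x of wedge_1 in the frame of socket_0 between -0.0195 and -0.008 m and y of wedge_1 in the frame of socket_0 between -0.008 and 0.008 m) or (x of wedge_1 in the frame of socket_1 between -0.0195 and -0.008 m and y of wedge_1 in the frame of socket_1 between -0.008 and 0.008 m) or (x of wedge_1 in the frame of socket_2 between -0.0195 and -0.008 m and y of wedge_1 in the frame of socket_2 between -0.008 and 0.008 m)) and ((x of wedge_2 in the frame of socket_0 between -0.0195 and -0.008 m and y of wedge_2 in the frame of socket_0 between -0.008 and 0.008 m) or (x of wedge_2 in the frame of socket_1 between -0.0195 and -0.008 m and y of wedge_2 in the frame of socket_1 between -0.008 and 0.008 m) or (x of wedge_2 in the frame of socket_2 between -0.0195 and -0.008 m and y of wedge_2 in the frame of socket_2 between -0.008 and 0.008 m))), for 0.2 s.
2. the sealer's arm is pushed all the way down (value of joint sealer_arm above 0.37 rad), for 0.1 s.
3. the arm is up again (value of joint sealer_arm below 0.03 rad), for 0.2 s.
At the end, for the whole second after the job is handed in: Every wedge present is in a socket with its tip within 4.5 mm of the back stop, straight (within 0.12 rad, 8 mm) and flat; the mallet lies still and level on the coaster, centre within 35 mm of the coaster's; the sealer's arm is up (joint below 0.03) (all of step 1 and horizontal distance between mallet and coaster below 0.035 m and height (world z) of mallet between 0.005 and 0.014 m and angle between mallet's own z axis and vertical below 0.15 rad and linear speed of mallet below 0.02 m/s and value of joint sealer_arm below 0.03 rad); the robot touches nothing.
It fails at once if the sealer's arm snaps up (its joint returns faster than 1.5 rad/s) (velocity of joint sealer_arm below -1.5 rad/s).
It fails at once if a wedge is driven in with the fingers instead of the mallet (touched with over 3 N when over 10 mm past the point where it first meets the jaws) ((x of wedge_0 in the frame of stand between -0.027 and 0.03 m and y of wedge_0 in the frame of stand between -0.12 and 0.12 m and height (world z) of wedge_0 below 0.01 m and contact force between the fingers and wedge_0 above 3 N) or (x of wedge_1 in the frame of stand between -0.027 and 0.03 m and y of wedge_1 in the frame of stand between -0.12 and 0.12 m and height (world z) of wedge_1 below 0.01 m and contact force between the fingers and wedge_1 above 3 N) or (x of wedge_2 in the frame of stand between -0.027 and 0.03 m and y of wedge_2 in the frame of stand between -0.12 and 0.12 m and height (world z) of wedge_2 below 0.01 m and contact force between the fingers and wedge_2 above 3 N)).
It fails at once if the egg timer or one of the two capsules beside the stand is shoved more than 3 cm (distance of any of egg_timer, capsule_green, capsule_brown from where it was at the start of the episode above 0.03 m).
Of wedge_0, wedge_1, wedge_2 only 2 to 3 are there at a start; the rules pass over those that are not, and their reading is None.
At some moment in a run one of wedge_0, wedge_1, wedge_2, mallet may be knocked a few centimetres aside while the robot is not near it.
Once in a run the grip may slacken for a moment while it holds something.
It also fails if it takes over 208 s, if anything falls off the work surface, if the arm or the gripper's body presses on something with over 40 N, if the wrist force passes 120 N, or if a joint passes its speed limit or range.

## Working session

There is one attempt and no reset: what is moved stays moved. The work goes in short steps, Python scripts to look and compute and a tool call to move; the robot and the scene stay as the last step left them, time stands still between calls to the robot, and variables do not carry over. Pictures are saved under pics/ and viewed, at most 14 in all, crops included, and the job is handed in when it is done.

Besides the shell and the picture viewer there is one more tool, called by a JSON object that holds its "method" and its "body", one argument or row to a line. send_rows: Moves the arm, as the interface text tells. Shifts and turns lie within -1 to 1; 1 stands for 500 mm of shift or 30 degrees of turn. Its arguments: {"type":"object","properties":{"motion":{"type":"array"},"grip_force":{"type":"number"}},"required":["motion"]}

```bash
mkdir -p pics; cat > h.py <<'E'
import numpy as np,cv2
from workcell import env
from scipy.spatial.transform import Rotation as R
def grab(n):
    s=env.state(); g=env.grab_frame(n); im=g['frame']
    f=im.shape[0]/2/np.tan(np.radians(g['vertical_fov']/2))
    if n=='wrist':
        T=np.eye(4); T[:3,:3]=R.from_euler('xyz',s['ee_rot'],degrees=True).as_matrix(); T[:3,3]=s['ee_pos']
        M=T@np.array(g['T_tool_cam']); Rc=M[:3,:3]; o=M[:3,3]
    else:
        Rw=cv2.Rodrigues(np.array(g['rvec'],float))[0]; Rc=Rw.T; o=-Rc@np.array(g['tvec'],float).ravel()
    return dict(im=im,f=f,c=(g['cx'],g['cy']),R=Rc,o=o)
def ray(v,u,z):
    d=v['R']@np.array([(u[0]-v['c'][0])/v['f'],(u[1]-v['c'][1])/v['f'],1.])
    return v['o']+d*(z-v['o'][2])/d[2]
def pix(v,p):
    q=v['R'].T@(np.array(p,float)-v['o']); return q[:2]/q[2]*v['f']+np.array(v['c'])
def save(v,n,k=1.5): cv2.imwrite('pics/'+n,cv2.resize(v['im'][:,:,::-1],None,fx=k,fy=k))
E
python3 - <<'E'
from h import *
import pickle
for n in('top','side','wrist'):
    v=grab(n); save(v,n+'0.png'); pickle.dump(v,open(n+'.pkl','wb')); print(n,v['o'],v['f'],v['c'])
print(env.state())
E
```

```text
top [ 378.17763017   -6.34331855 1145.00860045] 386.4730471894784 (257.32816022167486, 186.70445291850302)
side [ 186.60200433 -933.58131739  569.72716774] 355.858990617482 (256.3989175029199, 190.20370749423722)
wrist [ 69.68458333 577.51616499 384.62901048] 278.8834013635102 (256.252159313843, 190.01598477567128)
{'time_s': 0.15, 'qpos': array([ 7.37394632e+01,  1.83415779e+01,  8.96900046e+01, -1.19914584e-03,
        7.20452758e+01, -1.14610329e+00]), 'qvel': array([ 0.05543169, -0.13169521, -0.21315981,  0.00758738,  0.04797168,
       -0.0398436 ]), 'effort': array([ 1.20980726e-04, -4.12774444e+01, -2.32155776e+01,  7.27549614e-02,
        4.33015265e-02, -8.54681957e-05]), 'ee_pos': array([149.82884484, 554.73456446, 213.33230369]), 'ee_rot': array([-1.79923134e+02, -3.97291613e-04,  1.64885937e+02]), 'force': array([ 0.0261209 , -0.32834731, -0.21560226]), 'torque': array([-0.01940774,  0.01819037,  0.02007775]), 'gripper_force': 0.0, 'gripper_width': 91.66236061448359}
```

View pics/top0.png

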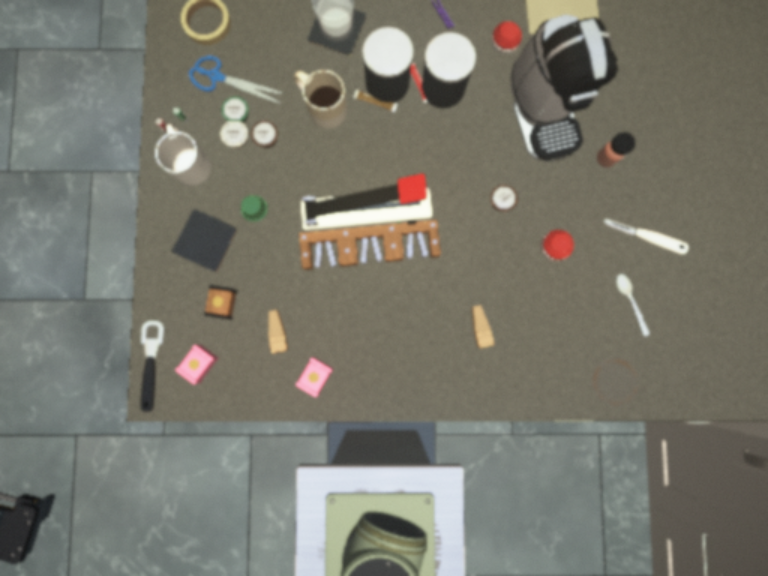

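View pics/side0.png

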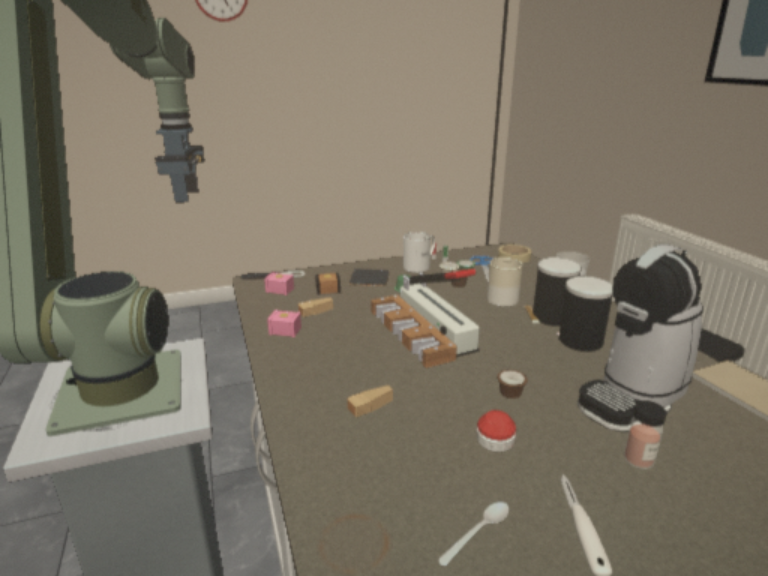

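The top view shows two wedges (277,331) and (483,327), the brown mallet (220,302), coaster (204,240), green capsule (252,207), the socket row (300-440, 225-268) and the pink decoys. I see no third wedge.

```bash
python3 - <<'E'
from h import *
import pickle
v=pickle.load(open('top.pkl','rb')); hsv=cv2.cvtColor(v['im'],cv2.COLOR_RGB2HSV)
def near(p): 
    x,y=int(p[0]/1.5),int(p[1]/1.5); return hsv[y,x]
for n,p in dict(w1=(277,335),w2=(483,330),mal=(212,302),malc=(220,302),stand=(348,250),coaster=(204,240),table=(250,270),pad=(412,188)).items(): print(n,near(p),v['im'][int(p[1]/1.5),int(p[0]/1.5)])
def blob(lo,hi,box,z,name,rect=True):
    m=cv2.inRange(hsv,lo,hi); k=np.zeros_like(m); x0,y0,x1,y1=[int(a/1.5) for a in box]; k[y0:y1,x0:x1]=m[y0:y1,x0:x1]
    c=max(cv2.findContours(k,0,2)[0],key=cv2.contourArea)
    P=np.array([ray(v,q[0],z)[:2] for q in c],np.float32); r=cv2.minAreaRect(P); M=cv2.moments(P)
    print(name,r,M['m10']/M['m00'],M['m01']/M['m00']); return P
for n,b in(('wL',(255,300,300,365)),('wR',(460,295,505,360))): blob((8,90,120),(25,255,255),b,24,n)
blob((5,100,70),(20,255,255),(195,280,245,325),40,'mallet')
blob((5,110,60),(20,255,255),(290,215,450,280),34,'stand')
blob((0,0,0),(180,255,60),(160,200,245,280),8,'coaster')
blob((0,180,100),(5,255,255),(390,170,435,205),168,'pad')
E
```

```text
w1 [ 19  97 216] [216 185 134]
w2 [ 19  98 214] [214 184 132]
mal [ 18 136 185] [185 145  86]
malc [ 22 134 219] [219 189 104]
stand [  8  42 195] [195 171 163]
coaster [102  19  68] [63 66 68]
table [ 24  44 116] [116 112  96]
pad [  2 191 230] [230  67  58]
wL ((408.2596130371094, 199.20350646972656), (79.75967407226562, 32.441551208496094), 9.45595932006836) 403.595162411931 198.30039388158147
wR ((418.13330078125, -194.71224975585938), (78.90888977050781, 31.004924774169922), 13.1859130859375) 414.0628986612365 -195.55651205080517
mallet ((463.5556640625, 305.1980895996094), (50.57804489135742, 49.25177764892578), 81.9104232788086) 463.6140859422818 305.19816566507217
stand ((575.981689453125, 20.521194458007812), (71.03494262695312, 268.2093811035156), 5.75961446762085) 583.6254335062381 26.65997152511541Traceback (most recent call last):
  File "<stdin>", line 15, in <module>
  File "<stdin>", line 9, in blob
ValueError: max() iterable argument is empty
```

```bash
cat >> h.py <<'E'
def plan(x,y,z,yaw):
    """units to send: turn first (rz total), then shifts in the turned tool frame"""
    s=env.state(); Rn=R.from_euler('xyz',s['ee_rot'],degrees=True)
    Rt=R.from_euler('xyz',[180,0,yaw],degrees=True)
    rv=np.degrees((Rn.inv()*Rt).as_rotvec())/30; d=Rt.inv().apply(np.array([x,y,z])-s['ee_pos'])/500
    print('turn',rv.round(4),'shift',d.round(4),'rows>=%.1f'%(np.abs(d).max()/.125),'from',s['ee_pos'].round(1),s['ee_rot'].round(1),s['time_s'])
E
python3 - <<'E'
from h import *
import pickle
v=pickle.load(open('wrist.pkl','rb')); print(v['R'][:,2])
plan(440,230,220,189.5)
E
```

```text
[ 0.28451816 -0.07817833 -0.95547766]
turn [-2.500e-03 -6.000e-04 -8.205e-01] shift [-0.4652 -0.7363 -0.0133] rows>=5.9 from [149.8 554.7 213.3] [-179.9   -0.   164.9] 0.15
```

{"method": "send_rows", "body": {
  "motion": [
    {"rz":-0.274},
    {"rz":-0.274},
    {"rz":-0.273},
    {"tx":-0.058,"ty":-0.092},
    {"tx":-0.058,"ty":-0.092},
    {"tx":-0.058,"ty":-0.092},
    {"tx":-0.058,"ty":-0.092},
    {"tx":-0.058,"ty":-0.092},
    {"tx":-0.058,"ty":-0.092},
    {"tx":-0.058,"ty":-0.092},
    {"tx":-0.058,"ty":-0.092},
    {}
  ]
}}

```text
invalid input at $.motion[0]: expected keys tx, ty, tz, rx, ry, rz, gripper
```

```bash
python3 - <<'E'
from h import *
import pickle
v=grab('wrist'); save(v,'w1.png'); pickle.dump(v,open('w1.pkl','wb')); print(env.state()['ee_pos'],env.state()['ee_rot'],v['o'])
E
```

```text
[149.85573876 554.83965213 213.44629935] [-1.79941846e+02 -1.01904427e-03  1.64884108e+02] [ 69.68918122 577.52682421 384.74943946]
```

View pics/w1.png

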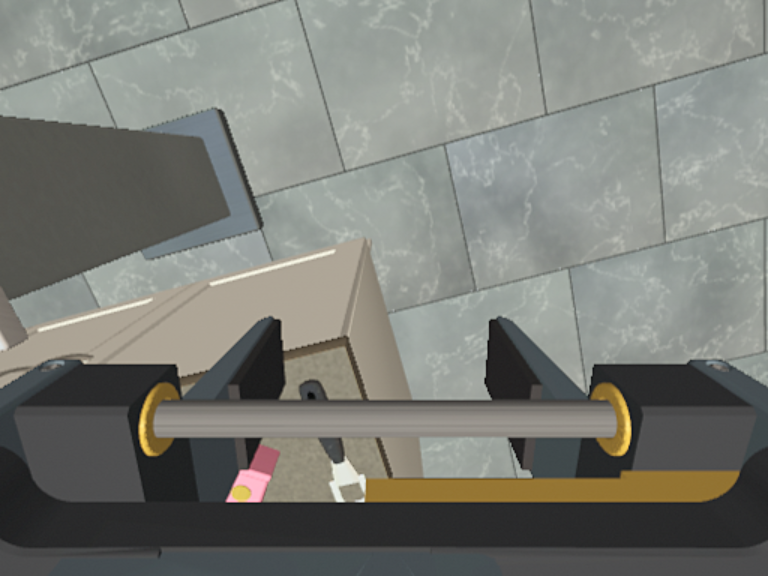

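{"method": "send_rows", "body": {
  "motion": [
    {"tx":0,"ty":0,"tz":0,"rx":0,"ry":0,"rz":-0.274,"gripper":-1},
    {"tx":0,"ty":0,"tz":0,"rx":0,"ry":0,"rz":-0.274,"gripper":-1},
    {"tx":0,"ty":0,"tz":0,"rx":0,"ry":0,"rz":-0.273,"gripper":-1},
    {"tx":-0.058,"ty":-0.092,"tz":0,"rx":0,"ry":0,"rz":0,"gripper":-1},
    {"tx":-0.058,"ty":-0.092,"tz":0,"rx":0,"ry":0,"rz":0,"gripper":-1},
    {"tx":-0.058,"ty":-0.092,"tz":0,"rx":0,"ry":0,"rz":0,"gripper":-1},
    {"tx":-0.058,"ty":-0.092,"tz":0,"rx":0,"ry":0,"rz":0,"gripper":-1},
    {"tx":-0.058,"ty":-0.092,"tz":0,"rx":0,"ry":0,"rz":0,"gripper":-1},
    {"tx":-0.058,"ty":-0.092,"tz":0,"rx":0,"ry":0,"rz":0,"gripper":-1},
    {"tx":-0.058,"ty":-0.092,"tz":0,"rx":0,"ry":0,"rz":0,"gripper":-1},
    {"tx":-0.058,"ty":-0.092,"tz":0,"rx":0,"ry":0,"rz":0,"gripper":-1},
    {"tx":0,"ty":0,"tz":0,"rx":0,"ry":0,"rz":0,"gripper":-1}
  ]
}}

```text
time_s: 1.7
ee_pos: [441.4, 228.1, 213.7]
ee_rot: [-180.0, 0.0, -170.8]
force: [-0.7, 0.6, 0.5]
gripper_width: 90.9
gripper_force: 0.0
```

```bash
python3 - <<'E'
from h import *
import pickle
v=grab('wrist'); save(v,'w2.png'); pickle.dump(v,open('w2.pkl','wb')); print(env.state()['ee_pos'],env.state()['ee_rot'],v['o'])
E
```

```text
[440.08294095 229.50563046 213.68265766] [ 1.79981055e+02 -4.41900471e-02 -1.70682316e+02] [359.32680118 215.44536611 385.12551492]
```

View pics/w2.png

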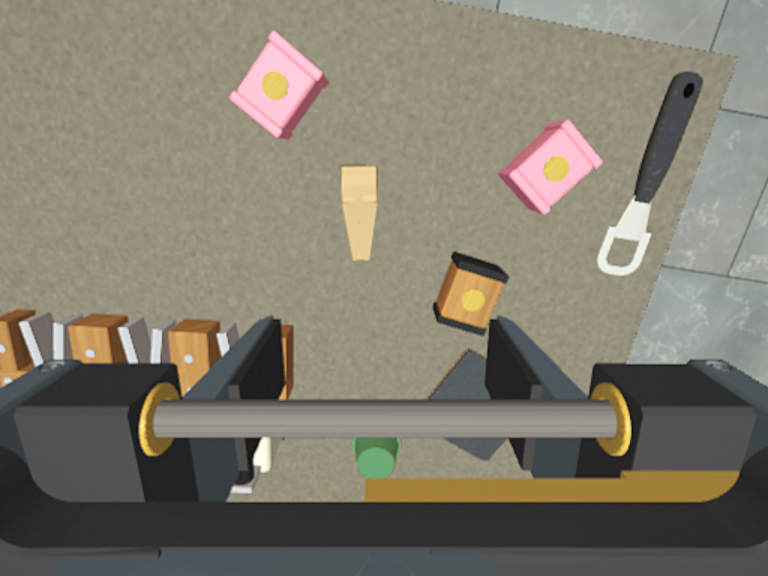

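The picture shows the left wedge at (360,212), head toward the robot and tip toward the stand. The mallet is at (470,293) with black faces at (480,265) and (462,325), and the right part of the socket row is at left.

```bash
cat >> h.py <<'E'
def blob(v,lo,hi,box,z,name):
    hsv=cv2.cvtColor(v['im'],cv2.COLOR_RGB2HSV); m=cv2.inRange(hsv,lo,hi); k=np.zeros_like(m); x0,y0,x1,y1=[int(a/1.5) for a in box]; k[y0:y1,x0:x1]=m[y0:y1,x0:x1]
    c=max(cv2.findContours(k,0,1)[0],key=cv2.contourArea)
    P=np.array([ray(v,q[0],z)[:2] for q in c],np.float32); r=cv2.minAreaRect(P); M=cv2.moments(P)
    print(name,'rect c %.1f %.1f size %.1f %.1f ang %.1f'%(*r[0],*r[1],r[2]),'centroid %.1f %.1f'%(M['m10']/M['m00'],M['m01']/M['m00'])); return P
WOOD=((8,75,120),(25,255,255))
def wedge(v,box,z=24,name='wedge'):
    """pose from moments: axis by PCA of filled contour, origin from the extent (head end = wide end)"""
    P=blob(v,*WOOD,box,z,name); r=cv2.minAreaRect(P); b=cv2.boxPoints(r)
    e=b[1]-b[0]; e2=b[2]-b[1]; a=e if np.linalg.norm(e)>np.linalg.norm(e2) else e2; a=a/np.linalg.norm(a)
    M=cv2.moments(P); cen=np.array([M['m10']/M['m00'],M['m01']/M['m00']])
    if (cen-r[0])@a>0: a=-a      # centroid lies toward the head
    n=np.array([-a[1],a[0]]); s=(P-r[0])@a; t=(P-r[0])@n; H=s<s.min()+25; Tm=s>s.max()-8
    ch=(t[H].max()+t[H].min())/2; ct=(t[Tm].max()+t[Tm].min())/2
    L=s.max()-s.min(); yaw=np.degrees(np.arctan2(a[1],a[0])+np.arctan2(ct-ch,L-18))
    ori=np.array(r[0])+a*(s.min()+15)+n*ch
    print('  origin',ori.round(1),'yaw %.1f'%yaw,'len %.1f headw %.1f tipw %.1f'%(L,np.ptp(t[H]),np.ptp(t[Tm]))); return ori,yaw
E
python3 - <<'E'
from h import *
import pickle
v=pickle.load(open('w2.pkl','rb'))
wedge(v,(330,150,390,270))
blob(v,(8,75,70),(25,255,255),(430,240,520,340),40,'mallet wood')
P=blob(v,(0,0,0),(180,255,50),(430,245,515,285),40,'near rubber');P=blob(v,(0,0,0),(180,255,50),(430,290,498,340),40,'far rubber')
v=pickle.load(open('top.pkl','rb')); wedge(v,(255,300,300,365)); wedge(v,(460,295,505,360))
E
```

```text
wedge rect c 409.3 201.1 size 81.9 30.4 ang 8.9 centroid 404.8 200.8
  origin [383.7 197.1] yaw 9.5 len 81.9 headw 30.4 tipw 15.9
mallet wood rect c 462.1 305.7 size 51.2 51.1 ang 81.5 centroid 463.9 305.7
near rubber rect c 434.7 308.6 size 50.0 10.3 ang 82.4 centroid 432.2 304.9
far rubber rect c 489.4 334.3 size 17.8 6.7 ang 13.4 centroid 489.7 334.6
wedge rect c 408.5 199.5 size 84.9 35.2 ang 7.7 centroid 404.6 199.1
  origin [381.3 195.8] yaw 9.1 len 84.9 headw 35.2 tipw 17.9
wedge rect c 418.1 -194.5 size 83.0 35.1 ang 14.9 centroid 414.7 -196.1
  origin [ 392.5 -201.4] yaw 13.4 len 83.0 headw 35.1 tipw 20.5
```

```bash
python3 - <<'E'
from h import *
plan(380.5,196.5,5,189.5)
E
```

```text
turn [ 0.0006 -0.0015 -0.0061] shift [ 0.1284 -0.0454  0.4174] rows>=3.3 from [440.1 229.5 213.7] [ 180.    -0.  -170.7] 1.75
```

{"method": "send_rows", "body": {
  "motion": [
    {"tx":0.064,"ty":-0.023,"tz":0.05,"rx":0,"ry":0,"rz":-0.006,"gripper":-1},
    {"tx":0.064,"ty":-0.022,"tz":0.05,"rx":0,"ry":0,"rz":0,"gripper":-1},
    {"tx":0,"ty":0,"tz":0.08,"rx":0,"ry":0,"rz":0,"gripper":-1},
    {"tx":0,"ty":0,"tz":0.08,"rx":0,"ry":0,"rz":0,"gripper":-1},
    {"tx":0,"ty":0,"tz":0.08,"rx":0,"ry":0,"rz":0,"gripper":-1},
    {"tx":0,"ty":0,"tz":0.05,"rx":0,"ry":0,"rz":0,"gripper":-1},
    {"tx":0,"ty":0,"tz":0.025,"rx":0,"ry":0,"rz":0,"gripper":-1},
    {"tx":0,"ty":0,"tz":0,"rx":0,"ry":0,"rz":0,"gripper":-1},
    {"tx":0,"ty":0,"tz":0,"rx":0,"ry":0,"rz":0,"gripper":1},
    {"tx":0,"ty":0,"tz":0,"rx":0,"ry":0,"rz":0,"gripper":1},
    {"tx":0,"ty":0,"tz":0,"rx":0,"ry":0,"rz":0,"gripper":1},
    {"tx":0,"ty":0,"tz":0,"rx":0,"ry":0,"rz":0,"gripper":1}
  ],
  "grip_force": 25
}}

```text
time_s: 3.25
ee_pos: [380.4, 197.7, 6.8]
ee_rot: [180.0, 0.0, -170.3]
force: [-0.4, 1.3, -0.5]
gripper_width: 54.2
gripper_force: 0.0
```

{"method": "send_rows", "body": {
  "motion": [
    {"tx":0,"ty":0,"tz":0,"rx":0,"ry":0,"rz":0,"gripper":1},
    {"tx":0,"ty":0,"tz":0,"rx":0,"ry":0,"rz":0,"gripper":1},
    {"tx":0,"ty":0,"tz":0,"rx":0,"ry":0,"rz":0,"gripper":1},
    {"tx":0,"ty":0,"tz":0,"rx":0,"ry":0,"rz":0,"gripper":1}
  ]
}}

```text
time_s: 3.75
ee_pos: [380.2, 197.6, 6.4]
ee_rot: [-180.0, -0.0, -170.3]
force: [-0.5, -0.5, 0.7]
gripper_width: 30.1
gripper_force: 24.9
```

```bash
python3 - <<'E'
from h import *
plan(610,40,225,185.8)
E
```

```text
turn [-1.000e-04 -2.000e-04  1.299e-01] shift [-0.4254 -0.3601 -0.4371] rows>=3.5 from [380.2 197.6   6.4] [-180.    -0.  -170.3] 3.75
```

{"method": "send_rows", "body": {
  "motion": [
    {"tx":0,"ty":0,"tz":-0.04,"rx":0,"ry":0,"rz":0,"gripper":1},
    {"tx":0,"ty":0,"tz":-0.1,"rx":0,"ry":0,"rz":0.13,"gripper":1},
    {"tx":0,"ty":0,"tz":-0.1,"rx":0,"ry":0,"rz":0,"gripper":1},
    {"tx":0,"ty":0,"tz":-0.1,"rx":0,"ry":0,"rz":0,"gripper":1},
    {"tx":-0.06,"ty":-0.06,"tz":-0.08,"rx":0,"ry":0,"rz":0,"gripper":1},
    {"tx":-0.08,"ty":-0.07,"tz":-0.02,"rx":0,"ry":0,"rz":0,"gripper":1},
    {"tx":-0.08,"ty":-0.07,"tz":0,"rx":0,"ry":0,"rz":0,"gripper":1},
    {"tx":-0.08,"ty":-0.06,"tz":0,"rx":0,"ry":0,"rz":0,"gripper":1},
    {"tx":-0.08,"ty":-0.06,"tz":0,"rx":0,"ry":0,"rz":0,"gripper":1},
    {"tx":-0.045,"ty":-0.04,"tz":0,"rx":0,"ry":0,"rz":0,"gripper":1},
    {"tx":0,"ty":0,"tz":0,"rx":0,"ry":0,"rz":0,"gripper":1},
    {"tx":0,"ty":0,"tz":0,"rx":0,"ry":0,"rz":0,"gripper":1}
  ]
}}

```text
time_s: 5.25
ee_pos: [608.8, 40.5, 226.0]
ee_rot: [180.0, -0.1, -174.2]
force: [-0.4, 0.3, 0.2]
gripper_width: 30.1
gripper_force: 25.0
```

```bash
python3 - <<'E'
from h import *
import pickle
v=grab('wrist'); save(v,'w3.png'); pickle.dump(v,open('w3.pkl','wb')); print(env.state()['ee_pos'],env.state()['ee_rot'],v['o'],env.state()['gripper_width'])
E
```

```text
[608.75172937  40.74200598 226.30242132] [ 1.79968217e+02 -6.43885243e-02 -1.74169638e+02] [526.46848841  32.6201007  397.5299039 ] 29.80999350367948
```

View pics/w3.png

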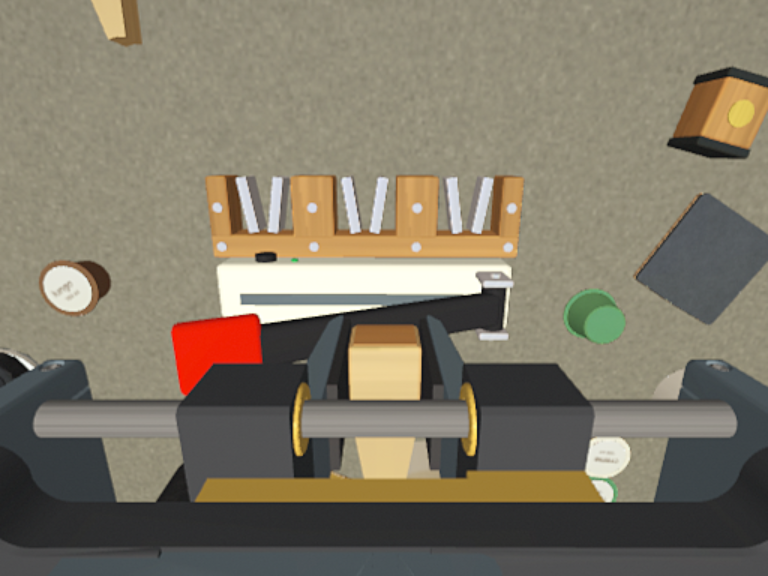

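The view shows the whole socket row at rows 177-256 and columns 207-523. Jaw mouths are at columns about 260, 365 and 468. The coaster is at (708,258) and the wedge is held square between the fingers.

```bash
python3 - <<'E'
from h import *
import pickle
v=pickle.load(open('w3.pkl','rb'))
P=blob(v,(8,90,70),(22,255,255),(190,160,540,262),34,'stand')
for c in((207,177),(523,177),(518,256),(213,256)): print(ray(v,np.array(c)/1.5,34).round(1))
# jaw outer mouth mids (upper ends, z 30)
for c in((261,179),(366,179),(469,179)): print('mouth',ray(v,np.array(c)/1.5,30).round(1))
# fit straight front and back edges
hsv=cv2.cvtColor(v['im'],cv2.COLOR_RGB2HSV); m=cv2.inRange(hsv,(8,90,70),(22,255,255))
back=[]
for x in range(150,340,5):
    r=np.nonzero(m[110:176,x])[0]; back.append(ray(v,(x,110+r.max()+.5),34)[:2])
b=np.array(back); k=np.polyfit(b[:,1],b[:,0],1); print('back slope yaw',np.degrees(np.arctan(-k[0])),'x at y=20',np.polyval(k,20))
blob(v,(80,0,30),(130,90,85),(630,185,768,330),8,'coaster')
for c in((349,345),(420,345)): print('held rear top',ray(v,np.array(c)/1.5,226.3-6.4+24).round(1))
T=pickle.load(open('top.pkl','rb'))
for c in((240.5/1.5,0),):pass
blob(T,(80,0,50),(130,60,85),(160,200,245,280),8,'coaster top')
E
```

```text
stand rect c 578.1 20.6 size 69.9 269.5 ang 5.8 centroid 584.4 20.9
[ 557.9 -114.    34. ]
[531.  150.8  34. ]
[598.6 159.8  34. ]
[ 626.  -110.2   34. ]
mouth [555.2 -69.9  30. ]
mouth [546.2  19.2  30. ]
mouth [537.3 106.6  30. ]
back slope yaw 5.463208466834033 x at y=20 613.4290998555177
coaster rect c 601.1 292.0 size 3.2 27.7 ang 70.0 centroid 600.3 292.2
held rear top [599.9  25.9 243.9]
held rear top [597.   54.3 243.9]
coaster top rect c 590.0 350.1 size 89.2 91.2 ang 65.3 centroid 589.1 350.3
```

```bash
cat >> h.py <<'E'
O=np.array([542.8,17.8]);YAW=5.7
def st(x,y):
    c,s=np.cos(np.radians(YAW)),np.sin(np.radians(YAW)); return O+np.array([c*x-s*y,s*x+c*y])
def inst(p):
    c,s=np.cos(np.radians(YAW)),np.sin(np.radians(YAW)); d=np.array(p[:2])-O; return np.array([c*d[0]+s*d[1],-s*d[0]+c*d[1]])
E
python3 - <<'E'
from h import *
plan(*st(-84,90),7,185.7)
E
```

```text
turn [ 0.0011 -0.0021  0.0043] shift [0.3038 0.1474 0.4386] rows>=3.5 from [608.8  40.7 226.3] [ 1.800e+02 -1.000e-01 -1.742e+02] 5.3
```

{"method": "send_rows", "body": {
  "motion": [
    {"tx":0.07,"ty":0.03,"tz":0,"rx":0,"ry":0,"rz":0.004,"gripper":1},
    {"tx":0.09,"ty":0.04,"tz":0,"rx":0,"ry":0,"rz":0,"gripper":1},
    {"tx":0.084,"ty":0.042,"tz":0,"rx":0,"ry":0,"rz":0,"gripper":1},
    {"tx":0.06,"ty":0.035,"tz":0.02,"rx":0,"ry":0,"rz":0,"gripper":1},
    {"tx":0,"ty":0,"tz":0.1,"rx":0,"ry":0,"rz":0,"gripper":1},
    {"tx":0,"ty":0,"tz":0.1,"rx":0,"ry":0,"rz":0,"gripper":1},
    {"tx":0,"ty":0,"tz":0.1,"rx":0,"ry":0,"rz":0,"gripper":1},
    {"tx":0,"ty":0,"tz":0.06,"rx":0,"ry":0,"rz":0,"gripper":1},
    {"tx":0,"ty":0,"tz":0.04,"rx":0,"ry":0,"rz":0,"gripper":1},
    {"tx":0,"ty":0,"tz":0.014,"rx":0,"ry":0,"rz":0,"gripper":1},
    {"tx":0,"ty":0,"tz":0,"rx":0,"ry":0,"rz":0,"gripper":1},
    {"tx":0,"ty":0,"tz":0,"rx":0,"ry":0,"rz":0,"gripper":1}
  ]
}}

```text
time_s: 6.8
ee_pos: [451.9, 98.4, 10.4]
ee_rot: [180.0, 0.1, -174.3]
force: [0.4, -0.2, -1.8]
gripper_width: 29.7
gripper_force: 25.0
```

```bash
python3 - <<'E'
from h import *
import pickle
plan(*st(-41.5,90),7,185.7)
s=env.state(); print(inst(s['ee_pos']),s['force'],s['gripper_width'])
v=grab('side'); pickle.dump(v,open('s1.pkl','wb'))
c=pix(v,[*st(-20,90),20]).astype(int); w=v['im'][c[1]-45:c[1]+45,c[0]-60:c[0]+60]; cv2.imwrite('pics/s1.png',cv2.resize(w[:,:,::-1],None,fx=6,fy=6)[:540])
E
```

```text
turn [ 0.0006  0.004  -0.0003] shift [-0.0819  0.0015  0.0068] rows>=0.7 from [451.9  98.4  10.4] [ 1.800e+02  1.000e-01 -1.743e+02] 6.8
[-82.46790691  89.23153908] [ 0.3983367  -0.24236933 -1.76154022] 29.68375523792407
```

View pics/s1.png

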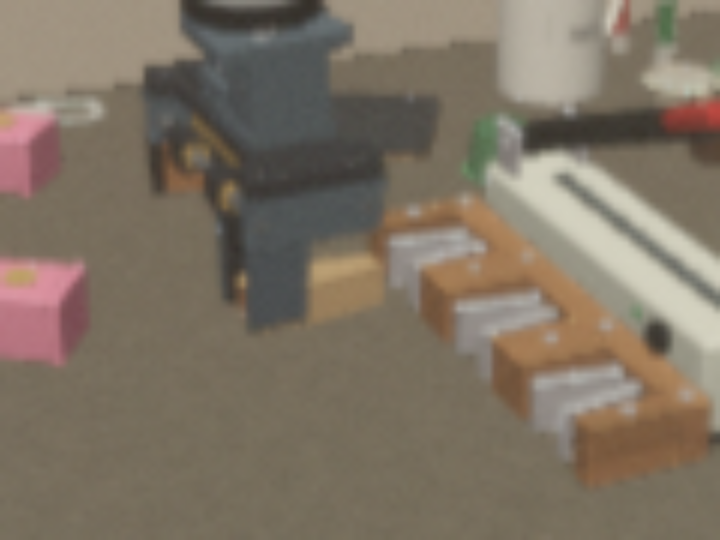

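The wedge is held level just in front of the left socket, its tip about 10 mm from the mouth.

{"method": "send_rows", "body": {
  "motion": [
    {"tx":0,"ty":0.001,"tz":0.005,"rx":0,"ry":0,"rz":0,"gripper":1},
    {"tx":-0.012,"ty":0,"tz":0,"rx":0,"ry":0,"rz":0,"gripper":1},
    {"tx":-0.012,"ty":0,"tz":0,"rx":0,"ry":0,"rz":0,"gripper":1},
    {"tx":-0.012,"ty":0,"tz":0,"rx":0,"ry":0,"rz":0,"gripper":1},
    {"tx":-0.012,"ty":0,"tz":0,"rx":0,"ry":0,"rz":0,"gripper":1},
    {"tx":-0.012,"ty":0,"tz":0,"rx":0,"ry":0,"rz":0,"gripper":1},
    {"tx":-0.01,"ty":0,"tz":0,"rx":0,"ry":0,"rz":0,"gripper":1},
    {"tx":-0.006,"ty":0,"tz":0,"rx":0,"ry":0,"rz":0,"gripper":1},
    {"tx":0,"ty":0,"tz":0,"rx":0,"ry":0,"rz":0,"gripper":1},
    {"tx":0,"ty":0,"tz":0,"rx":0,"ry":0,"rz":0,"gripper":1}
  ]
}}

```text
time_s: 8.1
ee_pos: [489.0, 102.2, 6.9]
ee_rot: [-180.0, -0.0, -174.3]
force: [-3.4, -1.6, 3.6]
gripper_width: 29.5
gripper_force: 25.0
```

```bash
python3 - <<'E'
from h import *
s=env.state(); print(inst(s['ee_pos']),s['ee_pos'],s['force'],s['gripper_width'])
E
```

```text
[-45.13183453  89.37163352] [489.0149484  102.24725922   6.9169555 ] [-3.39009962 -1.55037544  3.5608172 ] 29.526022356852728
```

{"method": "send_rows", "body": {
  "motion": [
    {"tx":0,"ty":0,"tz":0,"rx":0,"ry":0,"rz":0,"gripper":-0.3},
    {"tx":0,"ty":0,"tz":0,"rx":0,"ry":0,"rz":0,"gripper":-0.3},
    {"tx":0,"ty":0,"tz":0,"rx":0,"ry":0,"rz":0,"gripper":-0.3},
    {"tx":0,"ty":0,"tz":0,"rx":0,"ry":0,"rz":0,"gripper":-0.3},
    {"tx":0,"ty":0,"tz":-0.04,"rx":0,"ry":0,"rz":0,"gripper":-0.3},
    {"tx":0,"ty":0,"tz":-0.1,"rx":0,"ry":0,"rz":0,"gripper":-1},
    {"tx":0,"ty":0,"tz":-0.1,"rx":0,"ry":0,"rz":0,"gripper":-1},
    {"tx":-0.06,"ty":0,"tz":-0.1,"rx":0,"ry":0,"rz":0,"gripper":-1},
    {"tx":-0.06,"ty":0,"tz":-0.06,"rx":0,"ry":0,"rz":0,"gripper":-1},
    {"tx":0,"ty":0,"tz":0,"rx":0,"ry":0,"rz":0,"gripper":-1}
  ]
}}

```text
time_s: 9.35
ee_pos: [551.5, 108.6, 209.2]
ee_rot: [180.0, 0.4, -174.3]
force: [-0.7, 0.4, -0.1]
gripper_width: 91.2
gripper_force: 0.0
```

```bash
python3 - <<'E'
from h import *
import pickle
v=grab('wrist'); save(v,'w4.png'); pickle.dump(v,open('w4.pkl','wb')); s=env.state(); print(s['ee_pos'],s['ee_rot'],v['o'])
E
```

```text
[548.92496421 108.29378331 206.9939    ] [ 1.79987887e+02  2.58596743e-02 -1.74333433e+02] [467.7772877  100.84572264 380.06640276]
```

View pics/w4.png

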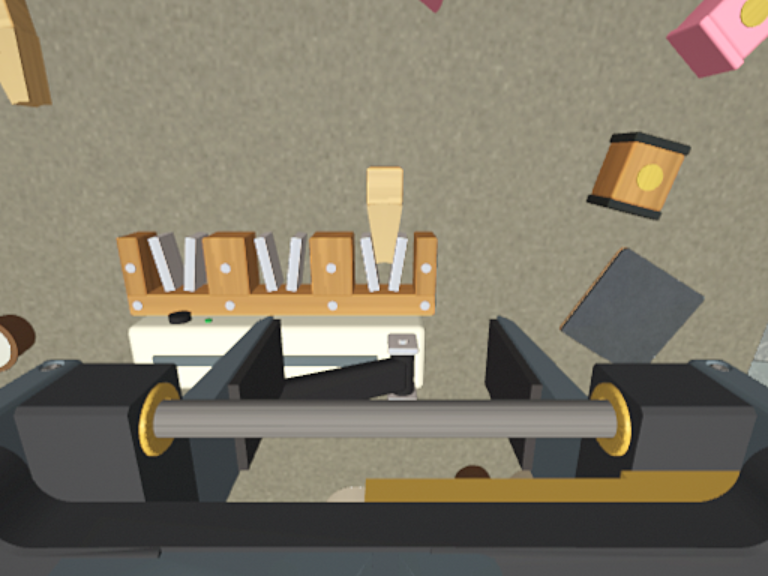

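The wedge sits straight in the left socket, head at (385,185) and tip at about (385,262). The mallet is at (638,175) and the coaster at (632,308).

```bash
python3 - <<'E'
from h import *
import pickle
v=pickle.load(open('w4.pkl','rb'))
p=ray(v,np.array((385,168))/1.5,24); t=ray(v,np.array((385,262))/1.5,24); print('head end',inst(p),'tip',inst(t))
for c in((120,236),(436,236),(433,316),(132,316)): print(inst(ray(v,np.array(c)/1.5,34)).round(1))
blob(v,(8,75,70),(25,255,255),(580,120,700,225),40,'mallet wood')
blob(v,(80,0,30),(140,90,85),(550,240,710,360),8,'coaster')
for c in((627,249),(703,298),(562,328)): print('coaster corner',ray(v,np.array(c)/1.5,8).round(1))
for c in((613,133),(690,150),(660,217),(588,202)): print('mal corner',ray(v,np.array(c)/1.5,40).round(1))
plan(390,-202,200,193.3)
E
```

```text
head end [-54.59892268  90.84117953] tip [24.86769473 90.81477934]
[  -0.3 -130.8]
[-1.000e-01  1.335e+02]
[ 71.8 133.4]
[  71.5 -133.9]
mallet wood rect c 463.9 300.5 size 60.4 46.1 ang 81.7 centroid 464.4 300.9
coaster rect c 569.0 306.4 size 2.8 90.2 ang 64.3 centroid 562.1 309.7
coaster corner [528.9 328.6   8. ]
coaster corner [567.9 412.8   8. ]
coaster corner [611.1 287.4   8. ]
mal corner [436.1 273.7  40. ]
mal corner [442.3 336.3  40. ]
mal corner [495.1 328.5  40. ]
mal corner [489.  267.4  40. ]
turn [ 0.0003  0.0009 -0.2544] shift [ 0.4521 -0.5308  0.014 ] rows>=4.2 from [548.9 108.3 207. ] [ 180.     0.  -174.3] 9.4
```

{"method": "send_rows", "body": {
  "motion": [
    {"tx":0,"ty":0,"tz":0,"rx":0,"ry":0,"rz":-0.254,"gripper":-1},
    {"tx":0.053,"ty":-0.076,"tz":0,"rx":0,"ry":0,"rz":0,"gripper":-1},
    {"tx":0.053,"ty":-0.076,"tz":0,"rx":0,"ry":0,"rz":0,"gripper":-1},
    {"tx":0.053,"ty":-0.077,"tz":0,"rx":0,"ry":0,"rz":0,"gripper":-1},
    {"tx":0.053,"ty":-0.077,"tz":0,"rx":0,"ry":0,"rz":0,"gripper":-1},
    {"tx":0.053,"ty":-0.077,"tz":0,"rx":0,"ry":0,"rz":0,"gripper":-1},
    {"tx":0.053,"ty":-0.077,"tz":0,"rx":0,"ry":0,"rz":0,"gripper":-1},
    {"tx":0.053,"ty":-0.076,"tz":0.014,"rx":0,"ry":0,"rz":0,"gripper":-1},
    {"tx":0,"ty":0,"tz":0,"rx":0,"ry":0,"rz":0,"gripper":-1},
    {"tx":0,"ty":0,"tz":0,"rx":0,"ry":0,"rz":0,"gripper":-1}
  ]
}}

```text
time_s: 10.65
ee_pos: [428.6, -194.2, 198.7]
ee_rot: [179.9, -0.1, -166.7]
force: [0.2, -0.1, -1.9]
gripper_width: 90.9
gripper_force: 0.0
```

```bash
python3 - <<'E'
from h import *
import pickle
v=grab('wrist'); save(v,'w5.png'); pickle.dump(v,open('w5.pkl','wb')); s=env.state(); print(s['ee_pos'],s['ee_rot'])
c=pix(v,[400,-199,24])*1.5; print(c)
o,y=wedge(v,(c[0]-70,c[1]-100,c[0]+70,c[1]+80))
a=np.radians(y); plan(o[0]-4*np.cos(a),o[1]-4*np.sin(a),6,180+y)
E
```

```text
[ 429.17374304 -194.00350735  199.08259196] [ 1.79894358e+02 -7.42431831e-02 -1.66669649e+02]
[385.54053366 224.42149158]
wedge rect c 418.1 -196.1 size 82.1 30.0 ang 13.2 centroid 413.4 -197.2
  origin [ 392.8 -202. ] yaw 13.2 len 82.1 headw 29.9 tipw 15.6
turn [ 0.0035 -0.0025  0.003 ] shift [0.0826 0.0011 0.3862] rows>=3.1 from [ 429.2 -194.   199.1] [ 1.799e+02 -1.000e-01 -1.667e+02] 10.7
```

{"method": "send_rows", "body": {
  "motion": [
    {"tx":0.079,"ty":0.001,"tz":0.04,"rx":0,"ry":0,"rz":0.003,"gripper":-1},
    {"tx":0,"ty":0,"tz":0.09,"rx":0,"ry":0,"rz":0,"gripper":-1},
    {"tx":0,"ty":0,"tz":0.09,"rx":0,"ry":0,"rz":0,"gripper":-1},
    {"tx":0,"ty":0,"tz":0.09,"rx":0,"ry":0,"rz":0,"gripper":-1},
    {"tx":0,"ty":0,"tz":0.05,"rx":0,"ry":0,"rz":0,"gripper":-1},
    {"tx":0,"ty":0,"tz":0.025,"rx":0,"ry":0,"rz":0,"gripper":-1},
    {"tx":0,"ty":0,"tz":0,"rx":0,"ry":0,"rz":0,"gripper":1},
    {"tx":0,"ty":0,"tz":0,"rx":0,"ry":0,"rz":0,"gripper":1},
    {"tx":0,"ty":0,"tz":0,"rx":0,"ry":0,"rz":0,"gripper":1},
    {"tx":0,"ty":0,"tz":0,"rx":0,"ry":0,"rz":0,"gripper":1},
    {"tx":0,"ty":0,"tz":0,"rx":0,"ry":0,"rz":0,"gripper":1},
    {"tx":0,"ty":0,"tz":0,"rx":0,"ry":0,"rz":0,"gripper":1}
  ]
}}

```text
time_s: 12.2
ee_pos: [391.3, -203.8, 7.5]
ee_rot: [-180.0, 0.0, -166.8]
force: [0.5, 0.1, -0.5]
gripper_width: 33.9
gripper_force: 0.0
```

{"method": "send_rows", "body": {
  "motion": [
    {"tx":0,"ty":0,"tz":0,"rx":0,"ry":0,"rz":0,"gripper":1},
    {"tx":0,"ty":0,"tz":0,"rx":0,"ry":0,"rz":0,"gripper":1},
    {"tx":0,"ty":0,"tz":-0.03,"rx":0,"ry":0,"rz":0,"gripper":1},
    {"tx":0,"ty":0,"tz":-0.06,"rx":0,"ry":0,"rz":0,"gripper":1},
    {"tx":0,"ty":0,"tz":0,"rx":0,"ry":0,"rz":0,"gripper":1},
    {"tx":0,"ty":0,"tz":0,"rx":0,"ry":0,"rz":0,"gripper":1}
  ]
}}

```text
time_s: 12.95
ee_pos: [390.8, -203.5, 51.8]
ee_rot: [180.0, -0.0, -166.8]
force: [-0.7, -0.8, -1.8]
gripper_width: 29.5
gripper_force: 25.0
```

```bash
python3 - <<'E'
from h import *
plan(*st(-88,-90),7,185.7)
E
```

```text
turn [ 0.0014 -0.0016  0.2502] shift [-0.1705  0.2302  0.0896] rows>=1.8 from [ 390.8 -203.5   51.8] [ 180.    -0.  -166.8] 12.95
```

{"method": "send_rows", "body": {
  "motion": [
    {"tx":0,"ty":0,"tz":0,"rx":0,"ry":0,"rz":0.25,"gripper":1},
    {"tx":-0.034,"ty":0.046,"tz":0,"rx":0,"ry":0,"rz":0,"gripper":1},
    {"tx":-0.034,"ty":0.046,"tz":0,"rx":0,"ry":0,"rz":0,"gripper":1},
    {"tx":-0.034,"ty":0.046,"tz":0,"rx":0,"ry":0,"rz":0,"gripper":1},
    {"tx":-0.034,"ty":0.046,"tz":0,"rx":0,"ry":0,"rz":0,"gripper":1},
    {"tx":-0.034,"ty":0.046,"tz":0,"rx":0,"ry":0,"rz":0,"gripper":1},
    {"tx":0,"ty":0,"tz":0.04,"rx":0,"ry":0,"rz":0,"gripper":1},
    {"tx":0,"ty":0,"tz":0.03,"rx":0,"ry":0,"rz":0,"gripper":1},
    {"tx":0,"ty":0,"tz":0.016,"rx":0,"ry":0,"rz":0,"gripper":1},
    {"tx":0,"ty":0,"tz":0,"rx":0,"ry":0,"rz":0,"gripper":1},
    {"tx":0,"ty":0,"tz":0,"rx":0,"ry":0,"rz":0,"gripper":1}
  ]
}}

```text
time_s: 14.32
ee_pos: [464.5, -81.0, 9.4]
ee_rot: [180.0, 0.0, -174.3]
force: [-0.6, -0.2, -1.5]
gripper_width: 29.8
gripper_force: 25.0
```

```bash
python3 - <<'E'
from h import *
s=env.state(); print(inst(s['ee_pos'])); plan(*st(-43.5,-90),8,185.7)
E
```

```text
[-87.75048283 -90.55119382]
turn [ 0.0002  0.0001 -0.0003] shift [-0.0885  0.0011  0.0028] rows>=0.7 from [464.5 -81.    9.4] [ 180.     0.  -174.3] 14.325
```

{"method": "send_rows", "body": {
  "motion": [
    {"tx":0,"ty":0.0025,"tz":0.001,"rx":0,"ry":0,"rz":0,"gripper":1},
    {"tx":-0.013,"ty":0,"tz":0,"rx":0,"ry":0,"rz":0,"gripper":1},
    {"tx":-0.013,"ty":0,"tz":0,"rx":0,"ry":0,"rz":0,"gripper":1},
    {"tx":-0.013,"ty":0,"tz":0,"rx":0,"ry":0,"rz":0,"gripper":1},
    {"tx":-0.013,"ty":0,"tz":0,"rx":0,"ry":0,"rz":0,"gripper":1},
    {"tx":-0.013,"ty":0,"tz":0,"rx":0,"ry":0,"rz":0,"gripper":1},
    {"tx":-0.011,"ty":0,"tz":0,"rx":0,"ry":0,"rz":0,"gripper":1},
    {"tx":-0.008,"ty":0,"tz":0,"rx":0,"ry":0,"rz":0,"gripper":1},
    {"tx":0,"ty":0,"tz":0,"rx":0,"ry":0,"rz":0,"gripper":1},
    {"tx":0,"ty":0,"tz":0,"rx":0,"ry":0,"rz":0,"gripper":1}
  ]
}}

```text
time_s: 15.58
ee_pos: [506.3, -75.7, 8.9]
ee_rot: [-180.0, 0.0, -174.3]
force: [-0.0, -2.8, -1.6]
gripper_width: 30.1
gripper_force: 25.0
```

```bash
python3 - <<'E'
from h import *
s=env.state(); print(inst(s['ee_pos'])); plan(*st(-43.5,-90),8,185.7)
E
```

```text
[-45.61856538 -89.36545085]
turn [-0.0003  0.001  -0.0002] shift [-0.0042 -0.0013  0.0017] rows>=0.0 from [506.3 -75.7   8.9] [-180.     0.  -174.3] 15.575
```

{"method": "send_rows", "body": {
  "motion": [
    {"tx":0,"ty":-0.0015,"tz":0.002,"rx":0,"ry":0,"rz":0,"gripper":1},
    {"tx":0,"ty":0,"tz":0,"rx":0,"ry":0,"rz":0,"gripper":-0.3},
    {"tx":0,"ty":0,"tz":0,"rx":0,"ry":0,"rz":0,"gripper":-0.3},
    {"tx":0,"ty":0,"tz":0,"rx":0,"ry":0,"rz":0,"gripper":-0.3},
    {"tx":0,"ty":0,"tz":0,"rx":0,"ry":0,"rz":0,"gripper":-0.3},
    {"tx":0,"ty":0,"tz":-0.04,"rx":0,"ry":0,"rz":0,"gripper":-0.3},
    {"tx":0,"ty":0,"tz":-0.1,"rx":0,"ry":0,"rz":0,"gripper":-1},
    {"tx":0,"ty":0,"tz":-0.12,"rx":0,"ry":0,"rz":0,"gripper":-1},
    {"tx":0,"ty":0,"tz":-0.12,"rx":0,"ry":0,"rz":0,"gripper":-1},
    {"tx":0,"ty":0,"tz":0,"rx":0,"ry":0,"rz":0.229,"gripper":-1},
    {"tx":0,"ty":0,"tz":0,"rx":0,"ry":0,"rz":0.228,"gripper":-1}
  ]
}}

```text
time_s: 16.95
ee_pos: [506.4, -76.2, 199.0]
ee_rot: [180.0, 0.1, 171.8]
force: [-0.3, -0.9, -0.0]
gripper_width: 91.1
gripper_force: 0.0
```

{"method": "send_rows", "body": {
  "motion": [
    {"tx":0.012,"ty":0.073,"tz":0,"rx":0,"ry":0,"rz":0,"gripper":-1},
    {"tx":0.012,"ty":0.082,"tz":0,"rx":0,"ry":0,"rz":0,"gripper":-1},
    {"tx":0.013,"ty":0.083,"tz":0,"rx":0,"ry":0,"rz":0,"gripper":-1},
    {"tx":0.013,"ty":0.083,"tz":0,"rx":0,"ry":0,"rz":0,"gripper":-1},
    {"tx":0.013,"ty":0.083,"tz":0,"rx":0,"ry":0,"rz":0,"gripper":-1},
    {"tx":0.013,"ty":0.083,"tz":0,"rx":0,"ry":0,"rz":0,"gripper":-1},
    {"tx":0.013,"ty":0.083,"tz":0,"rx":0,"ry":0,"rz":0,"gripper":-1},
    {"tx":0.013,"ty":0.083,"tz":0,"rx":0,"ry":0,"rz":0,"gripper":-1},
    {"tx":0.013,"ty":0.08,"tz":0,"rx":0,"ry":0,"rz":0,"gripper":-1},
    {"tx":0,"ty":0,"tz":0,"rx":0,"ry":0,"rz":0,"gripper":-1},
    {"tx":0,"ty":0,"tz":0,"rx":0,"ry":0,"rz":0,"gripper":-1}
  ]
}}

```text
time_s: 18.32
ee_pos: [500.0, 294.1, 197.7]
ee_rot: [-179.9, -0.0, 172.0]
force: [-0.3, -0.6, -0.7]
gripper_width: 91.2
gripper_force: 0.0
```

```bash
python3 - <<'E'
from h import *
import pickle
v=grab('wrist'); save(v,'w6.png'); pickle.dump(v,open('w6.pkl','wb')); s=env.state(); print(s['ee_pos'],s['ee_rot'],s['force'])
E
```

```text
[500.09203895 293.73623986 197.82467496] [-1.79955773e+02 -2.18824817e-02  1.71967876e+02] [ 0.347232   -0.65171582 -0.25487482]
```

View pics/w6.png

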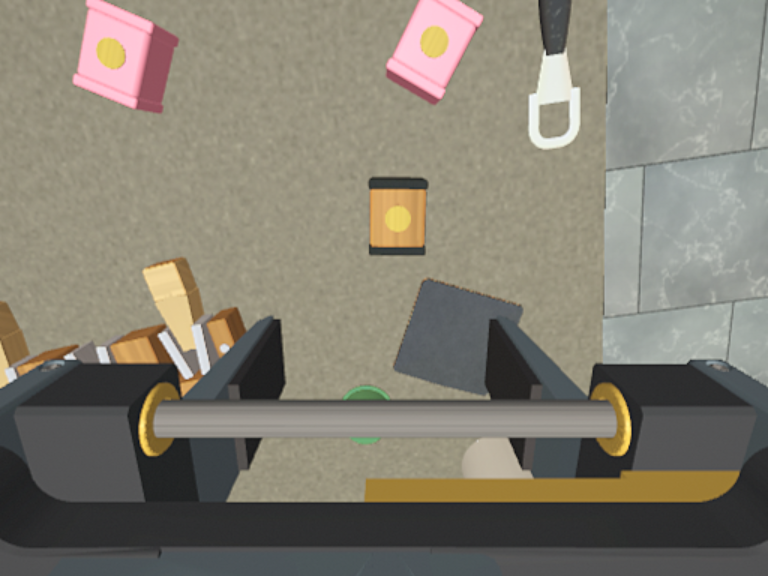

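The mallet lies squarely in view at columns 369-428 and rows 178-255, with its rubber faces at top and bottom. The coaster corners are at (428,279), (522,305) and (394,369).

```bash
python3 - <<'E'
from h import *
import pickle
v=pickle.load(open('w6.pkl','rb'))
blob(v,(8,75,70),(28,255,255),(350,170,450,265),40,'wood')
P=[ray(v,np.array(c)/1.5,40) for c in((370,188),(426,188),(426,252),(370,252))]
for p in P: print(p.round(1))
c=np.mean(P,0); print('centre',c)
C=[ray(v,np.array(q)/1.5,8) for q in((428,279),(522,305),(394,369))]; print(((C[1]+C[2])/2).round(1),[q.round(1) for q in C])
b=ray(v,np.array((398,178))/1.5,40),ray(v,np.array((398,255))/1.5,40); print(b)
plan(c[0],c[1],6,172)
E
```

```text
wood rect c 464.9 309.7 size 43.8 45.7 ang 81.4 centroid 465.1 309.3
[439.5 292.2  40. ]
[445.5 334.8  40. ]
[495.4 329.2  40. ]
[489.2 284.7  40. ]
centre [467.37052583 310.21165665  40.        ]
[588.8 350.7   8. ] [array([527.9, 330.5,   8. ]), array([564.5, 413.1,   8. ]), array([613.1, 288.3,   8. ])]
(array([435.0711546, 314.4340335,  40.       ]), array([494.72766105, 306.63739467,  40.        ]))
turn [-0.0015 -0.0007 -0.0011] shift [0.0694 0.0235 0.3836] rows>=3.1 from [500.1 293.7 197.8] [-180.   -0.  172.] 18.375
```

{"method": "send_rows", "body": {
  "motion": [
    {"tx":0.074,"ty":0.022,"tz":0.04,"rx":0,"ry":0,"rz":0,"gripper":-1},
    {"tx":0,"ty":0,"tz":0.09,"rx":0,"ry":0,"rz":0,"gripper":-1},
    {"tx":0,"ty":0,"tz":0.09,"rx":0,"ry":0,"rz":0,"gripper":-1},
    {"tx":0,"ty":0,"tz":0.09,"rx":0,"ry":0,"rz":0,"gripper":-1},
    {"tx":0,"ty":0,"tz":0.05,"rx":0,"ry":0,"rz":0,"gripper":-1},
    {"tx":0,"ty":0,"tz":0.023,"rx":0,"ry":0,"rz":0,"gripper":-1},
    {"tx":0,"ty":0,"tz":0,"rx":0,"ry":0,"rz":0,"gripper":-1},
    {"tx":0,"ty":0,"tz":0,"rx":0,"ry":0,"rz":0,"gripper":1},
    {"tx":0,"ty":0,"tz":0,"rx":0,"ry":0,"rz":0,"gripper":1},
    {"tx":0,"ty":0,"tz":0,"rx":0,"ry":0,"rz":0,"gripper":1},
    {"tx":0,"ty":0,"tz":0,"rx":0,"ry":0,"rz":0,"gripper":1},
    {"tx":0,"ty":0,"tz":0,"rx":0,"ry":0,"rz":0,"gripper":1}
  ],
  "grip_force": 45
}}

```text
time_s: 19.88
ee_pos: [465.1, 310.5, 6.5]
ee_rot: [-180.0, -0.0, 172.0]
force: [-0.4, -2.0, 2.1]
gripper_width: 44.2
gripper_force: 1.0
```

{"method": "send_rows", "body": {
  "motion": [
    {"tx":0,"ty":0,"tz":0,"rx":0,"ry":0,"rz":0,"gripper":1},
    {"tx":0,"ty":0,"tz":0,"rx":0,"ry":0,"rz":0,"gripper":1},
    {"tx":0,"ty":0,"tz":-0.03,"rx":0,"ry":0,"rz":0,"gripper":1},
    {"tx":0,"ty":0,"tz":-0.09,"rx":0,"ry":0,"rz":0,"gripper":1},
    {"tx":0,"ty":0,"tz":0,"rx":0,"ry":0,"rz":0,"gripper":1}
  ]
}}

```text
time_s: 20.5
ee_pos: [467.6, 312.5, 70.3]
ee_rot: [179.7, 0.4, 172.0]
force: [-0.5, -0.4, -2.0]
gripper_width: 43.7
gripper_force: 45.0
```

```bash
python3 - <<'E'
from h import *
plan(*st(-120,90.8),8,185.7)
E
```

```text
turn [ 0.0098  0.0134 -0.4569] shift [ 0.1489 -0.4199  0.1245] rows>=3.4 from [467.6 312.5  70.3] [179.7   0.4 172. ] 20.5
```

{"method": "send_rows", "body": {
  "motion": [
    {"tx":0,"ty":0,"tz":0,"rx":0,"ry":0,"rz":-0.229,"gripper":1},
    {"tx":0,"ty":0,"tz":0,"rx":0,"ry":0,"rz":-0.228,"gripper":1},
    {"tx":0.023,"ty":-0.066,"tz":0,"rx":0,"ry":0,"rz":0,"gripper":1},
    {"tx":0.024,"ty":-0.07,"tz":0,"rx":0,"ry":0,"rz":0,"gripper":1},
    {"tx":0.024,"ty":-0.07,"tz":0,"rx":0,"ry":0,"rz":0,"gripper":1},
    {"tx":0.024,"ty":-0.07,"tz":0,"rx":0,"ry":0,"rz":0,"gripper":1},
    {"tx":0.024,"ty":-0.07,"tz":0,"rx":0,"ry":0,"rz":0,"gripper":1},
    {"tx":0.024,"ty":-0.07,"tz":0,"rx":0,"ry":0,"rz":0,"gripper":1},
    {"tx":0,"ty":0,"tz":0.06,"rx":0,"ry":0,"rz":0,"gripper":1},
    {"tx":0,"ty":0,"tz":0.04,"rx":0,"ry":0,"rz":0,"gripper":1},
    {"tx":0,"ty":0,"tz":0,"rx":0,"ry":0,"rz":0,"gripper":1},
    {"tx":0,"ty":0,"tz":0,"rx":0,"ry":0,"rz":0,"gripper":1}
  ]
}}

```text
time_s: 22.0
ee_pos: [415.0, 96.9, 16.8]
ee_rot: [180.0, 0.0, -174.3]
force: [0.7, 0.2, -0.9]
gripper_width: 43.9
gripper_force: 45.0
```

```bash
python3 - <<'E'
from h import *
s=env.state(); print(inst(s['ee_pos'])); plan(*st(-92,90.8),9.5,185.7)
v=grab('side');c=pix(v,[*st(-40,90),20]).astype(int); w=v['im'][c[1]-45:c[1]+45,c[0]-60:c[0]+60]; cv2.imwrite('pics/s2.png',cv2.resize(w[:,:,::-1],None,fx=5,fy=5))
E
```

```text
[-119.29708784   91.35720364]
turn [0.0004 0.001  0.0005] shift [-0.0546 -0.0011  0.0145] rows>=0.4 from [415.   96.9  16.8] [ 180.     0.  -174.3] 22.0
```

View pics/s2.png

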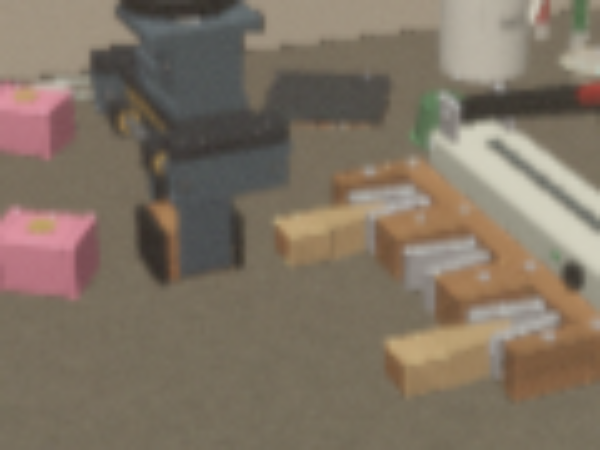

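Both wedges sit in their outer sockets and the mallet is held level behind the left one. Driving it now.

{"method": "send_rows", "body": {
  "motion": [
    {"tx":0,"ty":-0.001,"tz":0.013,"rx":0,"ry":0,"rz":0,"gripper":1},
    {"tx":-0.03,"ty":0,"tz":0,"rx":0,"ry":0,"rz":0,"gripper":1},
    {"tx":-0.03,"ty":0,"tz":0,"rx":0,"ry":0,"rz":0,"gripper":1},
    {"tx":-0.01,"ty":0,"tz":0,"rx":0,"ry":0,"rz":0,"gripper":1},
    {"tx":-0.01,"ty":0,"tz":0,"rx":0,"ry":0,"rz":0,"gripper":1},
    {"tx":-0.008,"ty":0,"tz":0,"rx":0,"ry":0,"rz":0,"gripper":1},
    {"tx":-0.008,"ty":0,"tz":0,"rx":0,"ry":0,"rz":0,"gripper":1},
    {"tx":-0.008,"ty":0,"tz":0,"rx":0,"ry":0,"rz":0,"gripper":1},
    {"tx":0,"ty":0,"tz":0,"rx":0,"ry":0,"rz":0,"gripper":1},
    {"tx":0,"ty":0,"tz":0,"rx":0,"ry":0,"rz":0,"gripper":1}
  ]
}}

```text
time_s: 23.3
ee_pos: [462.8, 100.8, 9.3]
ee_rot: [-180.0, -0.4, -174.3]
force: [-6.9, -0.1, 2.1]
gripper_width: 44.0
gripper_force: 45.0
```

```bash
python3 - <<'E'
from h import *
s=env.state(); print(inst(s['ee_pos']),s['force'],s['gripper_width'])
E
```

```text
[-71.40933874  90.49893733] [-6.89019687 -0.14225653  2.13244398] 44.0080339562049
```

{"method": "send_rows", "body": {
  "motion": [
    {"tx":-0.008,"ty":0,"tz":0,"rx":0,"ry":0,"rz":0,"gripper":1},
    {"tx":-0.008,"ty":0,"tz":0,"rx":0,"ry":0,"rz":0,"gripper":1},
    {"tx":-0.008,"ty":0,"tz":0,"rx":0,"ry":0,"rz":0,"gripper":1},
    {"tx":0,"ty":0,"tz":0,"rx":0,"ry":0,"rz":0,"gripper":1},
    {"tx":0,"ty":0,"tz":0,"rx":0,"ry":0,"rz":0,"gripper":1}
  ]
}}

```text
time_s: 23.92
ee_pos: [470.7, 101.4, 8.9]
ee_rot: [-180.0, -0.9, -174.3]
force: [-14.1, -1.7, 7.4]
gripper_width: 43.7
gripper_force: 45.0
```

{"method": "send_rows", "body": {
  "motion": [
    {"tx":-0.008,"ty":0,"tz":0,"rx":0,"ry":0,"rz":0,"gripper":1},
    {"tx":0,"ty":0,"tz":0,"rx":0,"ry":0,"rz":0,"gripper":1},
    {"tx":0,"ty":0,"tz":0,"rx":0,"ry":0,"rz":0,"gripper":1}
  ]
}}

```text
time_s: 24.3
ee_pos: [473.8, 101.7, 8.7]
ee_rot: [-179.9, -1.0, -174.3]
force: [-15.4, -0.7, 8.3]
gripper_width: 43.5
gripper_force: 45.0
```

```bash
python3 - <<'E'
from h import *
s=env.state(); print(inst(s['ee_pos']),s['force'],s['gripper_width'])
E
```

```text
[-60.28805133  90.33790711] [-15.44982262  -0.68256766   8.31120849] 43.52159354021098
```

{"method": "send_rows", "body": {
  "motion": [
    {"tx":-0.008,"ty":0,"tz":-0.003,"rx":0,"ry":0,"rz":0,"gripper":1},
    {"tx":0,"ty":0,"tz":0,"rx":0,"ry":0,"rz":0,"gripper":1},
    {"tx":0,"ty":0,"tz":0,"rx":0,"ry":0,"rz":0,"gripper":1}
  ]
}}

```text
time_s: 24.68
ee_pos: [474.9, 101.8, 9.0]
ee_rot: [-179.9, -1.4, -174.3]
force: [-18.6, -0.5, 3.0]
gripper_width: 43.9
gripper_force: 45.0
```

{"method": "send_rows", "body": {
  "motion": [
    {"tx":-0.008,"ty":0,"tz":0,"rx":0,"ry":0,"rz":0,"gripper":1},
    {"tx":0,"ty":0,"tz":0,"rx":0,"ry":0,"rz":0,"gripper":1},
    {"tx":0,"ty":0,"tz":0,"rx":0,"ry":0,"rz":0,"gripper":1}
  ]
}}

```text
time_s: 25.05
ee_pos: [474.9, 101.7, 9.1]
ee_rot: [-179.9, -1.8, -174.3]
force: [-26.4, -1.3, 13.5]
gripper_width: 43.8
gripper_force: 45.0
```

```bash
python3 - <<'E'
from h import *
s=env.state(); print(inst(s['ee_pos']),s['force'],s['gripper_width'])
E
```

```text
[-59.26935109  90.26582559] [-26.36446601  -1.27119586  13.45905479] 43.78149752773002
```

{"method": "send_rows", "body": {
  "motion": [
    {"tx":0.06,"ty":0,"tz":0,"rx":0,"ry":0,"rz":0,"gripper":1},
    {"tx":0.06,"ty":0,"tz":-0.02,"rx":0,"ry":0,"rz":0,"gripper":1},
    {"tx":0,"ty":-0.06,"tz":-0.02,"rx":0,"ry":0,"rz":0,"gripper":1},
    {"tx":0,"ty":-0.08,"tz":0,"rx":0,"ry":0,"rz":0,"gripper":1},
    {"tx":0,"ty":-0.08,"tz":0,"rx":0,"ry":0,"rz":0,"gripper":1},
    {"tx":0,"ty":-0.08,"tz":0,"rx":0,"ry":0,"rz":0,"gripper":1},
    {"tx":0,"ty":-0.06,"tz":0,"rx":0,"ry":0,"rz":0,"gripper":1},
    {"tx":0,"ty":0,"tz":0.02,"rx":0,"ry":0,"rz":0,"gripper":1},
    {"tx":0,"ty":0,"tz":0.018,"rx":0,"ry":0,"rz":0,"gripper":1},
    {"tx":0,"ty":0,"tz":0,"rx":0,"ry":0,"rz":0,"gripper":1},
    {"tx":0,"ty":0,"tz":0,"rx":0,"ry":0,"rz":0,"gripper":1}
  ]
}}

```text
time_s: 26.42
ee_pos: [448.6, -80.6, 12.3]
ee_rot: [180.0, -0.0, -174.2]
force: [-0.3, 1.5, -1.3]
gripper_width: 43.6
gripper_force: 45.0
```

```bash
python3 - <<'E'
from h import *
s=env.state(); print(inst(s['ee_pos']),s['ee_rot'],s['force'],s['gripper_width']); plan(*st(-60,-89.5),10,185.7)
v=grab('side');c=pix(v,[*st(-40,0),20]).astype(int); w=v['im'][c[1]-50:c[1]+50,c[0]-70:c[0]+70]; cv2.imwrite('pics/s3.png',cv2.resize(w[:,:,::-1],None,fx=5,fy=5))
E
```

```text
[-103.53606075  -88.57283155] [ 1.79988120e+02 -8.62715436e-03 -1.74220300e+02] [-0.33089203  1.51260849 -1.27946922] 43.64960558799528
turn [ 0.0004 -0.0003  0.0027] shift [-0.0871 -0.0019  0.0047] rows>=0.7 from [448.6 -80.6  12.3] [ 180.    -0.  -174.2] 26.425
```

View pics/s3.png

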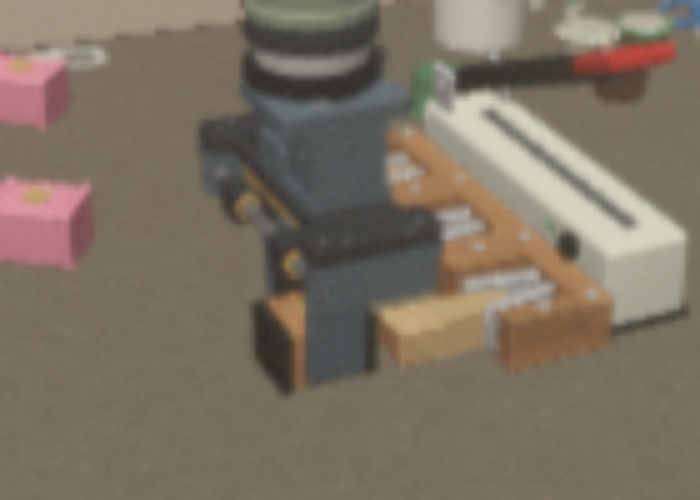

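The mallet stands squarely behind the right wedge.

{"method": "send_rows", "body": {
  "motion": [
    {"tx":-0.02,"ty":-0.002,"tz":0.001,"rx":0,"ry":0,"rz":0.002,"gripper":1},
    {"tx":-0.02,"ty":0,"tz":0,"rx":0,"ry":0,"rz":0,"gripper":1},
    {"tx":-0.01,"ty":0,"tz":0,"rx":0,"ry":0,"rz":0,"gripper":1},
    {"tx":-0.01,"ty":0,"tz":0,"rx":0,"ry":0,"rz":0,"gripper":1},
    {"tx":-0.01,"ty":0,"tz":0,"rx":0,"ry":0,"rz":0,"gripper":1},
    {"tx":-0.01,"ty":0,"tz":0,"rx":0,"ry":0,"rz":0,"gripper":1},
    {"tx":-0.01,"ty":0,"tz":0,"rx":0,"ry":0,"rz":0,"gripper":1},
    {"tx":-0.01,"ty":0,"tz":0,"rx":0,"ry":0,"rz":0,"gripper":1},
    {"tx":-0.008,"ty":0,"tz":0,"rx":0,"ry":0,"rz":0,"gripper":1},
    {"tx":0,"ty":0,"tz":0,"rx":0,"ry":0,"rz":0,"gripper":1},
    {"tx":0,"ty":0,"tz":0,"rx":0,"ry":0,"rz":0,"gripper":1}
  ]
}}

```text
time_s: 27.85
ee_pos: [492.6, -77.3, 10.6]
ee_rot: [179.9, -1.2, -174.3]
force: [-19.1, -6.6, 10.3]
gripper_width: 43.6
gripper_force: 45.0
```

{"method": "send_rows", "body": {
  "motion": [
    {"tx":-0.008,"ty":0,"tz":0,"rx":0,"ry":0,"rz":0,"gripper":1},
    {"tx":0,"ty":0,"tz":0,"rx":0,"ry":0,"rz":0,"gripper":1},
    {"tx":0,"ty":0,"tz":0,"rx":0,"ry":0,"rz":0,"gripper":1}
  ]
}}

```text
time_s: 28.22
ee_pos: [492.6, -77.0, 10.2]
ee_rot: [179.8, -1.6, -174.2]
force: [-26.2, -9.4, 14.6]
gripper_width: 43.5
gripper_force: 45.0
```

{"method": "send_rows", "body": {
  "motion": [
    {"tx":-0.008,"ty":0,"tz":0,"rx":0,"ry":0,"rz":0,"gripper":1},
    {"tx":0,"ty":0,"tz":0,"rx":0,"ry":0,"rz":0,"gripper":1},
    {"tx":0,"ty":0,"tz":0,"rx":0,"ry":0,"rz":0,"gripper":1}
  ]
}}

```text
time_s: 28.6
ee_pos: [492.6, -77.0, 10.2]
ee_rot: [179.8, -2.1, -174.2]
force: [-35.1, -11.9, 22.9]
gripper_width: 43.6
gripper_force: 45.0
```

```bash
python3 - <<'E'
from h import *
s=env.state(); print(inst(s['ee_pos']),s['force'],s['gripper_width'])
E
```

```text
[-59.39419441 -89.30352265] [-35.14499905 -11.89525226  22.92287305] 43.5734551706089
```

```bash
python3 - <<'E'
from h import *
import pickle
v=pickle.load(open('top.pkl','rb'))
print('green',ray(v,np.array((252,207))/1.5,33),'mug base',ray(v,np.array((193,170))/1.5,5))
v=pickle.load(open('w6.pkl','rb')); print('green wrist',ray(v,np.array((366,400))/1.5,33))
plan(588.9,350.5,140,185.7)
E
```

```text
green [649.58729281 250.01593178  33.        ] mug base [732.54623368 377.54212292   5.        ]
green wrist [627.52599294 259.84759976  33.        ]
turn [ 0.0075 -0.0704  0.0031] shift [-0.2766  0.8316 -0.2595] rows>=6.7 from [492.6 -77.   10.2] [ 179.8   -2.1 -174.2] 28.6
```

{"method": "send_rows", "body": {
  "motion": [
    {"tx":0.06,"ty":0,"tz":0,"rx":0,"ry":0,"rz":0,"gripper":1},
    {"tx":0.06,"ty":0,"tz":-0.02,"rx":0,"ry":0,"rz":0,"gripper":1},
    {"tx":0,"ty":0.08,"tz":-0.06,"rx":0,"ry":0,"rz":0,"gripper":1},
    {"tx":0,"ty":0.09,"tz":-0.05,"rx":0,"ry":0,"rz":0,"gripper":1},
    {"tx":0,"ty":0.09,"tz":-0.05,"rx":0,"ry":0,"rz":0,"gripper":1},
    {"tx":0,"ty":0.1,"tz":-0.05,"rx":0,"ry":0,"rz":0,"gripper":1},
    {"tx":0,"ty":0.1,"tz":0,"rx":0,"ry":0,"rz":0,"gripper":1},
    {"tx":0,"ty":0.1,"tz":0,"rx":0,"ry":0,"rz":0,"gripper":1},
    {"tx":0,"ty":0.1,"tz":0,"rx":0,"ry":0,"rz":0,"gripper":1},
    {"tx":0,"ty":0,"tz":0,"rx":0,"ry":0,"rz":0,"gripper":1},
    {"tx":0,"ty":0,"tz":0,"rx":0,"ry":0,"rz":0,"gripper":1}
  ]
}}

```text
time_s: 29.98
ee_pos: [418.1, 246.2, 126.8]
ee_rot: [-180.0, -0.0, -174.3]
force: [0.2, -0.1, -2.0]
gripper_width: 44.2
gripper_force: 45.0
```

```bash
python3 - <<'E'
from h import *
import pickle
plan(588.9,350.5,120,185.7); print(env.state()['gripper_width'])
v=grab('wrist'); save(v,'w7.png'); pickle.dump(v,open('w7.pkl','wb'))
E
```

```text
turn [-0.0005 -0.0004 -0.0004] shift [-0.3606  0.1737  0.0136] rows>=2.9 from [418.1 246.2 126.8] [-180.    -0.  -174.3] 29.975
44.17125823307418
```

View pics/w7.png

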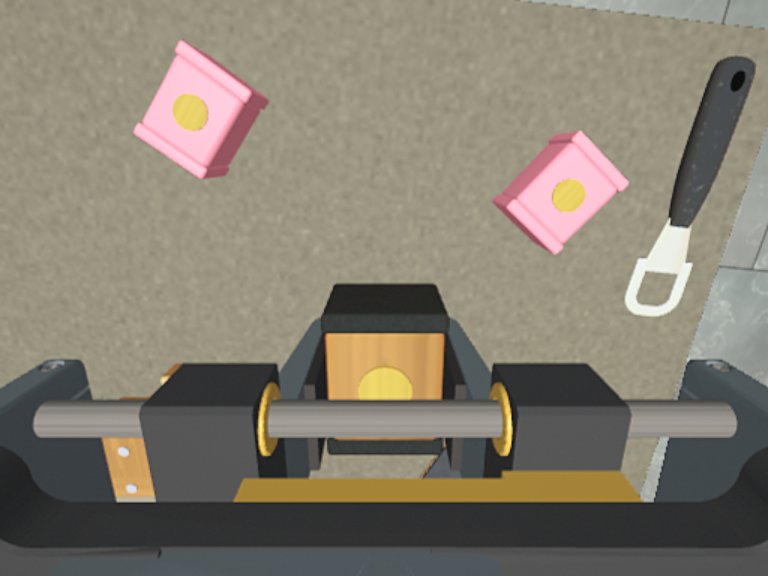

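The mallet is held straight and centred in the fingers (386,385). Now to the coaster.

{"method": "send_rows", "body": {
  "motion": [
    {"tx":-0.07,"ty":0.035,"tz":0,"rx":0,"ry":0,"rz":0,"gripper":1},
    {"tx":-0.1,"ty":0.047,"tz":0,"rx":0,"ry":0,"rz":0,"gripper":1},
    {"tx":-0.1,"ty":0.047,"tz":0,"rx":0,"ry":0,"rz":0,"gripper":1},
    {"tx":-0.09,"ty":0.045,"tz":0,"rx":0,"ry":0,"rz":0,"gripper":1},
    {"tx":0,"ty":0,"tz":0.08,"rx":0,"ry":0,"rz":0,"gripper":1},
    {"tx":0,"ty":0,"tz":0.08,"rx":0,"ry":0,"rz":0,"gripper":1},
    {"tx":0,"ty":0,"tz":0.04,"rx":0,"ry":0,"rz":0,"gripper":1},
    {"tx":0,"ty":0,"tz":0.014,"rx":0,"ry":0,"rz":0,"gripper":1},
    {"tx":0,"ty":0,"tz":0,"rx":0,"ry":0,"rz":0,"gripper":1},
    {"tx":0,"ty":0,"tz":0,"rx":0,"ry":0,"rz":0,"gripper":1}
  ]
}}

```text
time_s: 31.28
ee_pos: [589.7, 350.6, 21.4]
ee_rot: [179.9, 0.1, -174.4]
force: [0.6, -0.1, -1.2]
gripper_width: 43.9
gripper_force: 45.0
```

{"method": "send_rows", "body": {
  "motion": [
    {"tx":0,"ty":0,"tz":0.006,"rx":0,"ry":0,"rz":0,"gripper":1},
    {"tx":0,"ty":0,"tz":0.005,"rx":0,"ry":0,"rz":0,"gripper":1},
    {"tx":0,"ty":0,"tz":0,"rx":0,"ry":0,"rz":0,"gripper":1},
    {"tx":0,"ty":0,"tz":0,"rx":0,"ry":0,"rz":0,"gripper":1}
  ]
}}

```text
time_s: 31.78
ee_pos: [588.7, 350.6, 14.4]
ee_rot: [180.0, -0.0, -174.3]
force: [-0.7, 0.1, -1.5]
gripper_width: 44.2
gripper_force: 45.0
```

Now I release the mallet, lift, and pull back to look down at the stand.

{"method": "send_rows", "body": {
  "motion": [
    {"tx":0,"ty":0,"tz":0,"rx":0,"ry":0,"rz":0,"gripper":-0.4},
    {"tx":0,"ty":0,"tz":0,"rx":0,"ry":0,"rz":0,"gripper":-0.4},
    {"tx":0,"ty":0,"tz":0,"rx":0,"ry":0,"rz":0,"gripper":-0.4},
    {"tx":0,"ty":0,"tz":0,"rx":0,"ry":0,"rz":0,"gripper":-0.4},
    {"tx":0,"ty":0,"tz":-0.03,"rx":0,"ry":0,"rz":0,"gripper":-0.4},
    {"tx":0,"ty":0,"tz":-0.08,"rx":0,"ry":0,"rz":0,"gripper":-0.4},
    {"tx":0,"ty":0,"tz":-0.12,"rx":0,"ry":0,"rz":0,"gripper":-0.4},
    {"tx":0,"ty":0,"tz":-0.12,"rx":0,"ry":0,"rz":0,"gripper":-0.4},
    {"tx":0,"ty":0,"tz":-0.11,"rx":0,"ry":0,"rz":0,"gripper":-0.4},
    {"tx":0,"ty":-0.11,"tz":0,"rx":0,"ry":0,"rz":0,"gripper":1},
    {"tx":0,"ty":-0.12,"tz":0,"rx":0,"ry":0,"rz":0,"gripper":1},
    {"tx":0,"ty":-0.12,"tz":0,"rx":0,"ry":0,"rz":0,"gripper":1}
  ],
  "grip_force": 40
}}

```text
time_s: 33.28
ee_pos: [605.9, 174.9, 246.0]
ee_rot: [180.0, 0.1, -174.3]
force: [0.6, -0.8, -0.2]
gripper_width: 36.7
gripper_force: 0.0
```

{"method": "send_rows", "body": {
  "motion": [
    {"tx":-0.04,"ty":-0.1,"tz":0,"rx":0,"ry":0,"rz":0,"gripper":1},
    {"tx":-0.04,"ty":-0.1,"tz":0,"rx":0,"ry":0,"rz":0,"gripper":1},
    {"tx":0,"ty":0,"tz":0,"rx":0,"ry":0,"rz":0,"gripper":1},
    {"tx":0,"ty":0,"tz":0,"rx":0,"ry":0,"rz":0,"gripper":1}
  ]
}}

```text
time_s: 33.78
ee_pos: [655.4, 81.1, 245.1]
ee_rot: [180.0, 0.0, -174.4]
force: [-0.3, 0.9, -0.5]
gripper_width: 0.1
gripper_force: 0.0
```

```bash
python3 - <<'E'
from h import *
import pickle
s=env.state(); print(s['ee_pos'],inst(s['ee_pos']),s['ee_rot'],s['gripper_width'],s['force'])
v=grab('wrist'); save(v,'w8.png'); pickle.dump(v,open('w8.pkl','wb'))
E
```

```text
[655.40217173  81.07674602 245.13956057] [118.33004875  51.78025906] [ 1.79954394e+02  2.94420262e-02 -1.74378114e+02] 0.09326517113646778 [-0.30609031  0.87419113 -0.46829112]
```

View pics/w8.png

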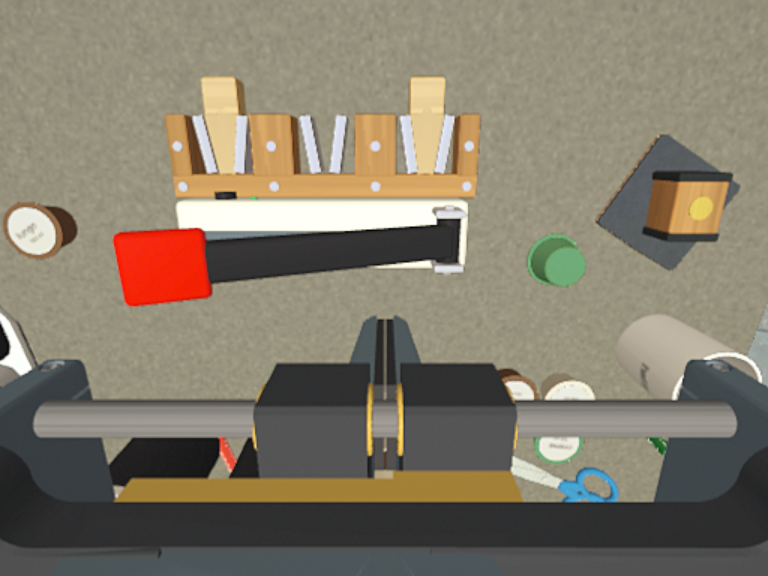

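```bash
python3 - <<'E'
from h import *
import pickle
v=pickle.load(open('w8.pkl','rb'))
for c in((219,77),(428,77)): print('head end',inst(ray(v,np.array(c)/1.5,24)))
P=[ray(v,np.array(c)/1.5,168) for c in((116,236),(203,230),(211,296),(128,305))]; m=np.mean(P,0); print('pad',m,inst(m),[inst(p).round(1) for p in P])
Q=[ray(v,np.array(c)/1.5,48) for c in((664,174),(730,176),(718,235),(648,233))]; print('mallet~',np.mean(Q,0),[q.round(0) for q in Q])
C=[ray(v,np.array(q)/1.5,8) for q in((662,135),(739,188),(672,269),(597,220))]; print('coaster',np.mean(C,0))
plan(*st(100,-81),200,185.7)
E
```

```text
head end [-28.87100545 -87.88748986]
head end [-28.63163601  89.96852712]
pad [651.15722838 -54.21133103 168.        ] [100.66931626 -82.41728885] [array([  81. , -108.4]), array([ 77.5, -55.8]), array([119.1, -56.2]), array([ 125. , -109.3])]
mallet~ [587.59495731 342.68916538  48.        ] [array([564., 313.,  48.]), array([560., 369.,  48.]), array([611., 376.,  48.]), array([615., 313.,  48.])]
coaster [590.93626298 349.99883604   8.        ]
turn [ 0.0013  0.001  -0.0006] shift [ 0.0364 -0.2668  0.0903] rows>=2.1 from [655.2  81.7 245.1] [ 180.     0.  -174.3] 33.825
```

Both wedges are home (head ends near x = -29), and the mallet lies on the coaster with its red pad target clear at stand (100,-82). Moving over the pad.

{"method": "send_rows", "body": {
  "motion": [
    {"tx":0.012,"ty":-0.08,"tz":0,"rx":0,"ry":0,"rz":0,"gripper":1},
    {"tx":0.012,"ty":-0.1,"tz":0,"rx":0,"ry":0,"rz":0,"gripper":1},
    {"tx":0.012,"ty":-0.087,"tz":0,"rx":0,"ry":0,"rz":0,"gripper":1},
    {"tx":0,"ty":0,"tz":0.05,"rx":0,"ry":0,"rz":0,"gripper":1},
    {"tx":0,"ty":0,"tz":0.04,"rx":0,"ry":0,"rz":0,"gripper":1},
    {"tx":0,"ty":0,"tz":0.03,"rx":0,"ry":0,"rz":0,"gripper":1},
    {"tx":0,"ty":0,"tz":0.02,"rx":0,"ry":0,"rz":0,"gripper":1},
    {"tx":0,"ty":0,"tz":0,"rx":0,"ry":0,"rz":0,"gripper":1},
    {"tx":0,"ty":0,"tz":0,"rx":0,"ry":0,"rz":0,"gripper":1}
  ]
}}

```text
time_s: 34.95
ee_pos: [651.3, -53.6, 175.2]
ee_rot: [-180.0, 0.1, -174.3]
force: [-0.1, -0.9, -0.2]
gripper_width: 0.5
gripper_force: 0.0
```

```bash
python3 - <<'E'
from h import *
s=env.state(); print(inst(s['ee_pos']),s['ee_pos'][2],s['force'])
E
```

```text
[100.90800716 -81.85719568] 175.22304883655437 [-0.14490017 -0.92210584 -0.17466825]
```

{"method": "send_rows", "body": {
  "motion": [
    {"tx":0,"ty":0,"tz":0.012,"rx":0,"ry":0,"rz":0,"gripper":1},
    {"tx":0,"ty":-0.006,"tz":0.016,"rx":0,"ry":0,"rz":0,"gripper":1},
    {"tx":0,"ty":-0.006,"tz":0.016,"rx":0,"ry":0,"rz":0,"gripper":1},
    {"tx":0,"ty":-0.006,"tz":0.016,"rx":0,"ry":0,"rz":0,"gripper":1},
    {"tx":0,"ty":-0.006,"tz":0.016,"rx":0,"ry":0,"rz":0,"gripper":1},
    {"tx":0,"ty":-0.005,"tz":0.016,"rx":0,"ry":0,"rz":0,"gripper":1},
    {"tx":0,"ty":-0.004,"tz":0.016,"rx":0,"ry":0,"rz":0,"gripper":1},
    {"tx":0,"ty":-0.003,"tz":0.016,"rx":0,"ry":0,"rz":0,"gripper":1},
    {"tx":0,"ty":-0.003,"tz":0.016,"rx":0,"ry":0,"rz":0,"gripper":1},
    {"tx":0,"ty":-0.002,"tz":0.016,"rx":0,"ry":0,"rz":0,"gripper":1},
    {"tx":0,"ty":0,"tz":0.012,"rx":0,"ry":0,"rz":0,"gripper":1},
    {"tx":0,"ty":0,"tz":0,"rx":0,"ry":0,"rz":0,"gripper":1}
  ]
}}

```text
time_s: 36.45
ee_pos: [653.3, -74.0, 90.1]
ee_rot: [180.0, 0.0, -174.4]
force: [3.9, 0.2, 5.6]
gripper_width: 0.4
gripper_force: 2.9
```

{"method": "send_rows", "body": {
  "motion": [
    {"tx":0,"ty":0,"tz":0.008,"rx":0,"ry":0,"rz":0,"gripper":1},
    {"tx":0,"ty":0,"tz":0,"rx":0,"ry":0,"rz":0,"gripper":1},
    {"tx":0,"ty":0,"tz":0,"rx":0,"ry":0,"rz":0,"gripper":1}
  ]
}}

```text
time_s: 36.83
ee_pos: [653.4, -74.1, 88.6]
ee_rot: [-180.0, 0.1, -174.4]
force: [1.4, 1.2, 13.8]
gripper_width: 0.5
gripper_force: 7.1
```

{"method": "send_rows", "body": {
  "motion": [
    {"tx":0,"ty":0,"tz":0.008,"rx":0,"ry":0,"rz":0,"gripper":1},
    {"tx":0,"ty":0,"tz":0,"rx":0,"ry":0,"rz":0,"gripper":1},
    {"tx":0,"ty":0,"tz":0,"rx":0,"ry":0,"rz":0,"gripper":1}
  ]
}}

```text
time_s: 37.2
ee_pos: [653.4, -74.1, 87.6]
ee_rot: [-180.0, 0.2, -174.3]
force: [-3.7, 0.5, 27.2]
gripper_width: 0.1
gripper_force: 13.6
```

```bash
python3 - <<'E'
from h import *
s=env.state(); print(inst(s['ee_pos']),s['ee_pos'][2],s['force'])
v=grab('side');c=pix(v,[*st(100,-50),80]).astype(int); w=v['im'][c[1]-60:c[1]+60,c[0]-80:c[0]+80]; cv2.imwrite('pics/s4.png',cv2.resize(w[:,:,::-1],None,fx=4,fy=4))
E
```

```text
[ 100.95428015 -102.46711397] 87.61018534106597 [-3.7181589   0.5052894  27.23986664]
```

View pics/s4.png

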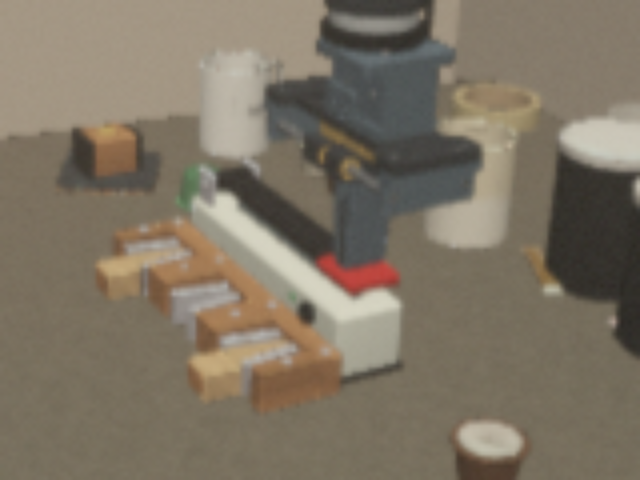

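The arm lies level with the finger on the red pad, both wedges are home, and the mallet is flat on the coaster. Now a slow rise.

{"method": "send_rows", "body": {
  "motion": [
    {"tx":0,"ty":0,"tz":-0.012,"rx":0,"ry":0,"rz":0,"gripper":1},
    {"tx":0,"ty":0,"tz":-0.012,"rx":0,"ry":0,"rz":0,"gripper":1},
    {"tx":0,"ty":0.001,"tz":-0.012,"rx":0,"ry":0,"rz":0,"gripper":1},
    {"tx":0,"ty":0.002,"tz":-0.012,"rx":0,"ry":0,"rz":0,"gripper":1},
    {"tx":0,"ty":0.002,"tz":-0.012,"rx":0,"ry":0,"rz":0,"gripper":1},
    {"tx":0,"ty":0.002,"tz":-0.012,"rx":0,"ry":0,"rz":0,"gripper":1},
    {"tx":0,"ty":0.003,"tz":-0.012,"rx":0,"ry":0,"rz":0,"gripper":1},
    {"tx":0,"ty":0.003,"tz":-0.012,"rx":0,"ry":0,"rz":0,"gripper":1},
    {"tx":0,"ty":0.003,"tz":-0.012,"rx":0,"ry":0,"rz":0,"gripper":1},
    {"tx":0,"ty":0.004,"tz":-0.012,"rx":0,"ry":0,"rz":0,"gripper":1}
  ]
}}

```text
time_s: 38.5
ee_pos: [651.5, -64.3, 142.5]
ee_rot: [180.0, -0.1, -174.4]
force: [2.4, -0.3, 3.2]
gripper_width: 0.4
gripper_force: 1.7
```

{"method": "send_rows", "body": {
  "motion": [
    {"tx":0,"ty":0.004,"tz":-0.012,"rx":0,"ry":0,"rz":0,"gripper":1},
    {"tx":0,"ty":0.004,"tz":-0.012,"rx":0,"ry":0,"rz":0,"gripper":1},
    {"tx":0,"ty":0.004,"tz":-0.012,"rx":0,"ry":0,"rz":0,"gripper":1},
    {"tx":0,"ty":0.004,"tz":-0.012,"rx":0,"ry":0,"rz":0,"gripper":1},
    {"tx":0,"ty":0.003,"tz":-0.012,"rx":0,"ry":0,"rz":0,"gripper":1},
    {"tx":0,"ty":0.002,"tz":-0.008,"rx":0,"ry":0,"rz":0,"gripper":1},
    {"tx":0,"ty":0,"tz":-0.008,"rx":0,"ry":0,"rz":0,"gripper":1},
    {"tx":0,"ty":0,"tz":-0.008,"rx":0,"ry":0,"rz":0,"gripper":1},
    {"tx":0,"ty":0,"tz":-0.02,"rx":0,"ry":0,"rz":0,"gripper":1},
    {"tx":0,"ty":0,"tz":-0.06,"rx":0,"ry":0,"rz":0,"gripper":1},
    {"tx":0,"ty":0,"tz":-0.08,"rx":0,"ry":0,"rz":0,"gripper":1},
    {"tx":0,"ty":0,"tz":0,"rx":0,"ry":0,"rz":0,"gripper":1}
  ]
}}

```text
time_s: 40.0
ee_pos: [652.6, -54.1, 269.0]
ee_rot: [-179.9, 0.5, -174.4]
force: [-0.5, 0.3, 0.2]
gripper_width: 0.3
gripper_force: 0.0
```

```bash
python3 - <<'E'
from h import *
s=env.state(); print(inst(s['ee_pos']),s['ee_pos'][2],s['force'])
v=grab('side');c=pix(v,[*st(50,40),60]).astype(int); w=v['im'][c[1]-70:c[1]+60,c[0]-90:c[0]+80]; cv2.imwrite('pics/s5.png',cv2.resize(w[:,:,::-1],None,fx=4,fy=4))
E
```

```text
[102.06782609 -82.45893623] 268.9634098722207 [-0.46905257  0.2716603   0.23455553]
```

View pics/s5.png

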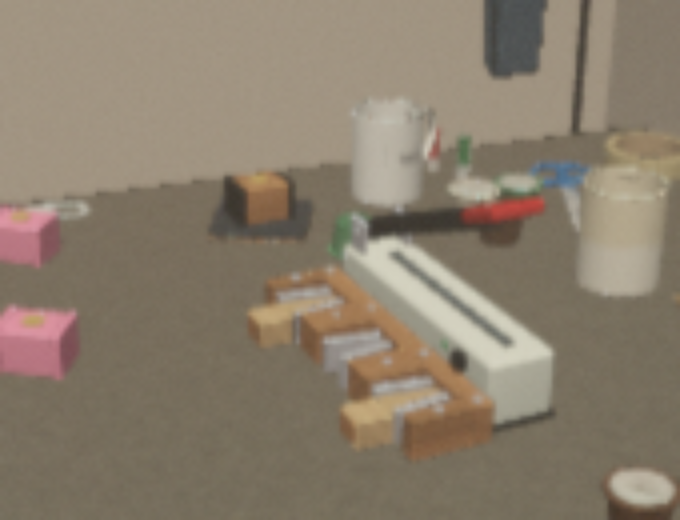

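The arm is back up, both wedges are home, the mallet is on the coaster and the robot is clear. I'm handing in.

```bash
python3 -c "
from workcell import env
print(env.job_done())"
```

```text
the job is handed in; nothing more can be done
None
```

The job is handed in: both wedges present were driven home with the mallet, the mallet lies on the coaster, and the sealer arm was pressed fully down and let up slowly; the hand-in call returned no verdict.

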